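# Sort salvaged rubber buffers by squeezing them

## Robot

A 6-joint arm with a two-finger parallel gripper is mounted at the origin on the work surface. World frame = base frame: x ahead of the robot, y to its left, z up, the work surface at z = 0. Lengths are in mm, angles in rad, forces in N, time in s.
With the tool pointing down it reaches from about 300 to 875 mm from the base axis. Payload 4.2 kg.
Tool frame: the origin (TCP) lies on the centre line of the jaws, within the pads' length; the fingertips stand 11 mm ahead of it and the grasp point (between the pads) lies 8 mm behind it (robot.nose_length is the distance from the TCP to the fingertips, in mm); z points along the fingers, y is the direction in which the jaws open and shut (so a half turn about z gives the same grasp; the last joint's range is limited). The gripper opens to 85 mm and grips with 20 to 120 N. Pads are 22 mm wide; open, the fingers measure 114 mm over their backs; the gripper's body (76 mm by 85 mm) begins 54 mm behind the grasp point. The pads swing forward as they close: fully open they stand 13 mm farther back than shut.
Start: joints at [1.147, 0.32, 1.565, -0, 1.257, -0.02], TCP at [225.931, 528.772, 206.538] pointing down, gripper open.
Joint ranges: [-3.11, 3.11], [-0.84, 2.01], [0.21, 2.61], [-1.34, 4.49], [0.05, 2.63], [-2.56, 2.56]. Speed limits (rad/s): [2.57, 2.57, 3.14, 3.14, 3.14, 3.14].

## Interface

Orientations are given as a unit quaternion [w, x, y, z].
In Python, from plant import robot gives the robot as it stands.
- The arm moves only by the shell command python3 -m creep 'ROWS'. ROWS is a JSON object of lists of equal length, an entry for each row: "hand": the opening, from 0 (shut) to 1 (fully open); "xyz": the shift along the tool's x, y, z in m, a list of three; "delta_rot": the turn, a rotation vector about the tool's x, y, z in rad, a list of three. A call has exactly 5 rows; each row is the pose to reach, as a shift and turn from the pose commanded when the call began, along the tool's axes at that moment; what a row does not reach only later rows make up. A row lasts 1/10 s, in which the tool goes at most 50 mm and 8.59 degrees, less where a joint would pass 70% of its speed; a pose out of reach is approached as far as the arm can. A call with a gripper value outside its range is refused whole. The fingers move at their own pace and stop on an object; the grip force is fixed at half the most. Time passes only in rows, so rows that repeat a pose let the fingers close, or fill a call up. It gives the time, the measured TCP pose, the force and the opening at its end, in the units of the state.
- robot.read_state(): the state, without advancing time (a new reading comes with each control period).
- robot.grab_frame(name): name is "scene" or "top" or "wrist"; returns a dict with "image" (480x640x3 uint8, red, green, blue), "fx", "fy", "cx", "cy" (pixels), "R" (3x3) and "t" (3): a world point X has camera coordinates R X + t. Camera axes: x right, y down, z forward; pixel columns grow to the right and rows downward; lengths in mm; the calibration is good to about 2 mm. A picture is of the moment at which its call begins. There is no depth.
- robot.close_job(): hands the job in, once; it reports no verdict.
Trained networks look in a picture, given as the dict that the camera call returned (one of the last four; its "shot" number tells which), for a name from the list of things; names that differ only in an ending like _2 or _b are one class to them, and where a whole thing is asked for, a point or a joint stands for the part that bears it (a point fixed in the world has none). Each returns a list of dicts, best first, with "conf" (0 to 1); they miss things now and then, are a little off and sometimes report something else, mostly with a low value. They report only what shows in the picture. A call takes as long as a camera call. They do not tell look-alikes from the thing itself.
- robot.look_for(picture, query): "at" ([x, y, z] in mm, in world coordinates, good to about 4 mm: the middle of the surface that is visible of it).
- robot.trace(picture, query): "pixels" (480x640 bool, what is visible of it).
The state is a dict: "time_s": time; "joint_pos": joint angles; "dq": joint speeds; "tau": joint torques, N m; "tcp_pos": TCP position; "ee_rot": TCP orientation; "force": force on the tool from outside, world axes, zero at the start; "torque": the same for the moment, N m; "finger_gap": opening from 0.0 (shut) to 1.0 (fully open).
Only numpy, scipy, OpenCV 4.12 (cv2) and the standard library are available. Lean on these libraries where they do the work, as an engineer would, in place of code of your own. Each camera call takes 0.05 s, during which the arm holds its last target.

## Task

Three rubber buffer blocks from scrapped printers stand on the bench, and some have gone hard with age. Squeeze each one plate to plate to feel whether it still gives; stand the soft ones in the low metal tray and the hard ones in the taller slatted wooden crate. Set each down upright on the floor of its box without letting it drop, and leave the other things on the bench where they are.

Things in the scene. Friction and masses are not known exactly. Their poses are not given: they have to be found in the camera images.
- buffer_a_mid (a point): buffer block standing upright: two aluminium plates (100 long x 60 high x 5 thick) with ribbed black rubber between, 54 thick over the plates. Point: its centre, 30 above the underside; x along the length, y through the thickness (squeeze this way), z up. All three buffers look alike, about 0.32 kg; one or two are hard, the rest soft, any of them
- buffer_b_mid (a point): second buffer, same sizes, point and axes as buffer a. How all three behave when squeezed plate to plate: a soft one gives 10 mm (54 to 44) against a spring of 3 to 6 N, then stops solid; a hard one gives only 2 mm (54 to 52), then stops solid. Only the +y plate moves; it springs back when released
- buffer_c_mid (a point): third buffer, same sizes, point, axes and behaviour as buffers a and b; whether it is soft or hard cannot be seen
- tray: low open aluminium tray, fixed, for the soft buffers: 180 (x) x 240 (y) x 35 high outside, walls and floor 5 thick; origin at the centre of its underside, x along the 180, y along the 240, z up. Two buffers fit side by side along y, their length along x, centred 50 either side of the middle
- crate: slatted wooden crate, fixed, for the hard buffers: 190 (x) x 250 (y) x 70 high outside, walls and floor 6 thick, open on top; origin at the centre of its underside, x along the 190, y along the 250, z up. Two buffers fit side by side as in the tray. Tray and crate may be on either side
Things that resemble listed ones, but are neither listed nor needed, are in the scene too. What is shaped like the part that bears buffer_b_mid but pink or turquoise is not meant.

How it is judged (in metres and radians):
At the end, for the whole second after the job is handed in: Each soft buffer is in the tray, each hard one in the crate: centre within 85 mm (x) and 115 mm (y) of the box's middle, standing on its floor (height within 8 mm), within 0.15 rad of upright, at rest. (Force terms: in a hard one a rigid core bears on inner ledges.) (((contact force between any of buffer_a_c0, buffer_a_c1 and anything else above 0.12 N and x of buffer_a_mid in the frame of crate between -0.085 and 0.085 m and y of buffer_a_mid in the frame of crate between -0.115 and 0.115 m and z of buffer_a_mid in the frame of crate between 0.028 and 0.044 m) or (not (contact force between any of buffer_a_c0, buffer_a_c1 and anything else above 0.12 N) and x of buffer_a_mid in the frame of tray between -0.085 and 0.085 m and y of buffer_a_mid in the frame of tray between -0.115 and 0.115 m and z of buffer_a_mid in the frame of tray between 0.027 and 0.043 m)) and angle between each of buffer_a_mid, buffer_b_mid, buffer_c_mid's own z axis and vertical below 0.15 rad and linear speed of each of buffer_a, buffer_b, buffer_c below 0.02 m/s and ((contact force between any of buffer_b_c0, buffer_b_c1 and anything else above 0.12 N and x of buffer_b_mid in the frame of crate between -0.085 and 0.085 m and y of buffer_b_mid in the frame of crate between -0.115 and 0.115 m and z of buffer_b_mid in the frame of crate between 0.028 and 0.044 m) or (not (contact force between any of buffer_b_c0, buffer_b_c1 and anything else above 0.12 N) and x of buffer_b_mid in the frame of tray between -0.085 and 0.085 m and y of buffer_b_mid in the frame of tray between -0.115 and 0.115 m and z of buffer_b_mid in the frame of tray between 0.027 and 0.043 m)) and ((contact force between any of buffer_c_c0, buffer_c_c1 and anything else above 0.12 N and x of buffer_c_mid in the frame of crate between -0.085 and 0.085 m and y of buffer_c_mid in the frame of crate between -0.115 and 0.115 m and z of buffer_c_mid in the frame of crate between 0.028 and 0.044 m) or (not (contact force between any of buffer_c_c0, buffer_c_c1 and anything else above 0.12 N) and x of buffer_c_mid in the frame of tray between -0.085 and 0.085 m and y of buffer_c_mid in the frame of tray between -0.115 and 0.115 m and z of buffer_c_mid in the frame of tray between 0.027 and 0.043 m))); the robot touches nothing.
It fails at once if a buffer is dropped: it moves faster than 0.7 m/s without the fingers touching it ((linear speed of buffer_a above 0.7 m/s and contact force between buffer_a and the fingers below 0.05 N) or (linear speed of buffer_b above 0.7 m/s and contact force between buffer_b and the fingers below 0.05 N) or (linear speed of buffer_c above 0.7 m/s and contact force between buffer_c and the fingers below 0.05 N)).
It fails at once if another thing on the bench is moved by more than 40 mm (distance of any of screwdriver, battery, tape, meter, case, heatsink from where it was at the start of the episode above 0.04 m).
It also fails if it takes over 64 s, if anything falls off the work surface, if the arm or the gripper's body presses on something with over 40 N, if the wrist force passes 120 N, or if a joint passes its speed limit or range.

## Working session

There is one attempt and no reset: what is moved stays moved. The work goes in short steps, Python scripts to look and compute and a shell command to move; the robot and the scene stay as the last step left them, time stands still between calls to the robot, and variables do not carry over. Pictures are saved under pics/ and viewed, and the job is handed in when it is done.

```bash
ls; mkdir -p pics; python3 - <<'E'
from plant import robot
import cv2
s=robot.read_state(); print({k:s[k] for k in ('time_s','joint_pos','tcp_pos','ee_rot','force','finger_gap')})
for n in ('top','scene'):
    f=robot.grab_frame(n); cv2.imwrite(f'pics/{n}0.png',f['image'][:,:,::-1])
    for q in ('buffer_a_mid','tray','crate'):
        for d in robot.look_for(f,q): print(n,q,[round(v) for v in d['at']],round(d['conf'],2))
E
```

```text
pics
{'time_s': 0.0, 'joint_pos': array([ 1.14701601e+00,  3.20281950e-01,  1.56565059e+00, -2.86219350e-05,
        1.25738212e+00, -2.00084771e-02]), 'tcp_pos': array([225.71696959, 528.297694  , 205.69904111]), 'ee_rot': array([-1.76211274e-04,  2.00512893e-01,  9.79690685e-01, -8.42887666e-04]), 'force': array([-0.13635201, -0.52660913,  0.46509172]), 'finger_gap': 1.003083597447587}
top buffer_a_mid [452, -86, 57] 0.97
top tray [510, -362, 5] 0.59
top crate [503, 375, 4] 0.74
scene buffer_a_mid [481, -79, 53] 0.65
scene buffer_a_mid [708, -54, 56] 0.63
scene tray [507, -357, 0] 0.88
scene crate [484, 384, 25] 0.85
```

View pics/top0.png

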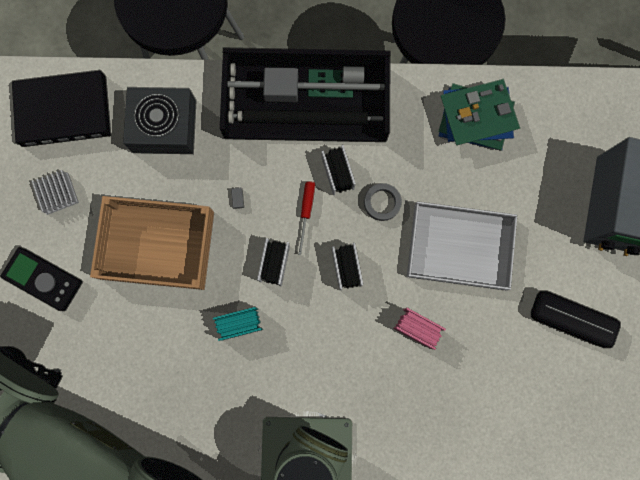

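View pics/scene0.png

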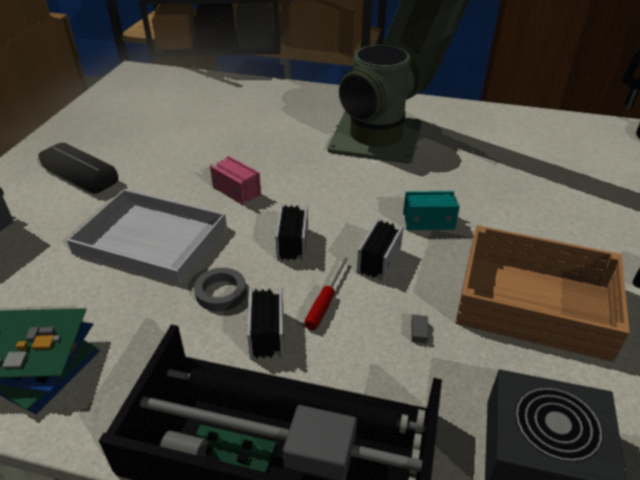

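The top view shows three black buffers at (273,260), (347,266) and (339,170). The crate is at (152,242) and the tray at (460,245). The pink and turquoise ones are decoys. The screwdriver, at (304,215), is close to two of the buffers.

```bash
cat > h.py <<'E'
import numpy as np, cv2
def unproj(f,uv,z):
    uv=np.atleast_2d(uv).astype(float); R=np.array(f['R']);t=np.array(f['t'])
    d=np.c_[(uv[:,0]-f['cx'])/f['fx'],(uv[:,1]-f['cy'])/f['fy'],np.ones(len(uv))]@R
    c=-R.T@t
    return c+d*((z-c[2])/d[:,2])[:,None]
def proj(f,X):
    p=np.atleast_2d(X)@np.array(f['R']).T+np.array(f['t'])
    return np.c_[f['fx']*p[:,0]/p[:,2]+f['cx'],f['fy']*p[:,1]/p[:,2]+f['cy']]
E
python3 - <<'E'
from plant import robot
from h import *
f=robot.grab_frame('top'); print(f['fx'],-np.array(f['R']).T@f['t'])
im=f['image'][:,:,::-1].copy()
for q in ('buffer_a_mid','tray','crate'):
  for d in robot.trace(f,q):
    m=d['pixels'].astype(np.uint8); r=cv2.minAreaRect(cv2.findNonZero(m)); print(q,round(d['conf'],2),m.sum(),r)
c=cv2.resize(im[140:300,220:400],None,fx=4,fy=4,interpolation=cv2.INTER_CUBIC)
cv2.imwrite('pics/crop.png',cv2.resize(im[145:295,225:385],(800,750)[:1]+(750,))[:600] if 0 else cv2.resize(im[145:295,225:385],(640,600),interpolation=cv2.INTER_CUBIC))
E
```

```text
619.8692462250718 [ 295.73116269  -17.78214749 1479.98794917]
buffer_a_mid 0.61 1057 ((346.9422912597656, 266.2115173339844), (44.32223892211914, 24.906747817993164), 78.69007110595703)
tray 0.7 8022 ((462.1135559082031, 245.64846801757812), (105.59880065917969, 77.64618682861328), 7.594643592834473)
crate 0.68 9445 ((152.08416748046875, 242.15841674804688), (116.22034454345703, 83.88163757324219), 5.7105937004089355)
```

View pics/crop.png

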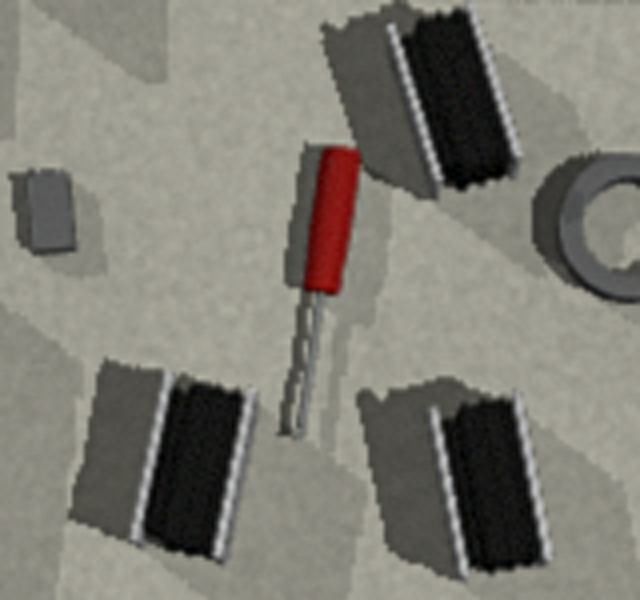

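```bash
python3 - <<'E'
from plant import robot
from h import *
f=robot.grab_frame('top')
im=f['image'][:,:,::-1].copy()
C={'1':[(163,373),(135,543),(225,558),(257,390)],'2':[(432,408),(460,578),(551,562),(522,392)],'3':[(389,25),(435,193),(520,170),(472,9)]}
for k,c in C.items():
    uv=np.array(c)/4+[225,145]-.4
    P=unproj(f,uv,60)[:,:2]
    ax=(P[0]-P[1])+(P[3]-P[2]); a=np.arctan2(ax[1],ax[0])
    print(k,P.mean(0).round(1),'yaw',a.round(3),[np.linalg.norm(P[i]-P[(i+1)%4]).round(1) for i in range(4)])
for n,b in (('tray',(400,190,525,300)),('crate',(80,180,225,300))):
    x0,y0,x1,y1=b; cv2.imwrite(f'pics/{n}c.png',cv2.resize(im[y0:y1,x0:x1],None,fx=5,fy=5,interpolation=cv2.INTER_CUBIC))
E
```

```text
1 [459.6  84.9] yaw -0.143 [np.float64(99.7), np.float64(52.4), np.float64(98.9), np.float64(55.4)]
2 [452.2 -85.9] yaw 0.179 [np.float64(99.5), np.float64(53.0), np.float64(99.7), np.float64(53.0)]
3 [680.2 -60.8] yaw 0.287 [np.float64(105.3), np.float64(51.8), np.float64(101.6), np.float64(50.2)]
```

View pics/trayc.png

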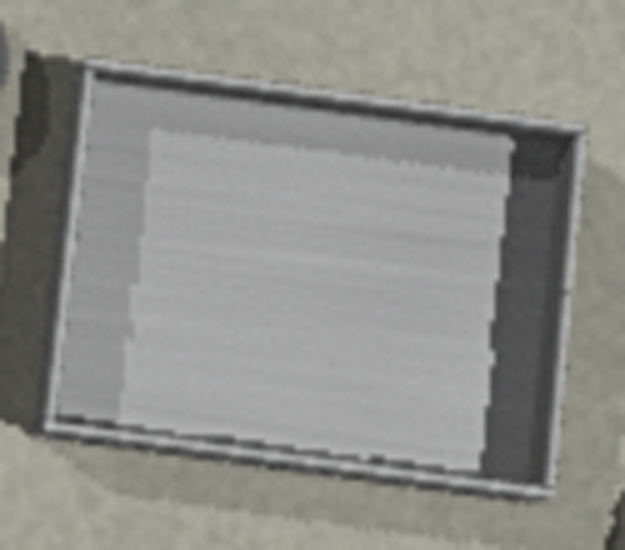

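View pics/cratec.png

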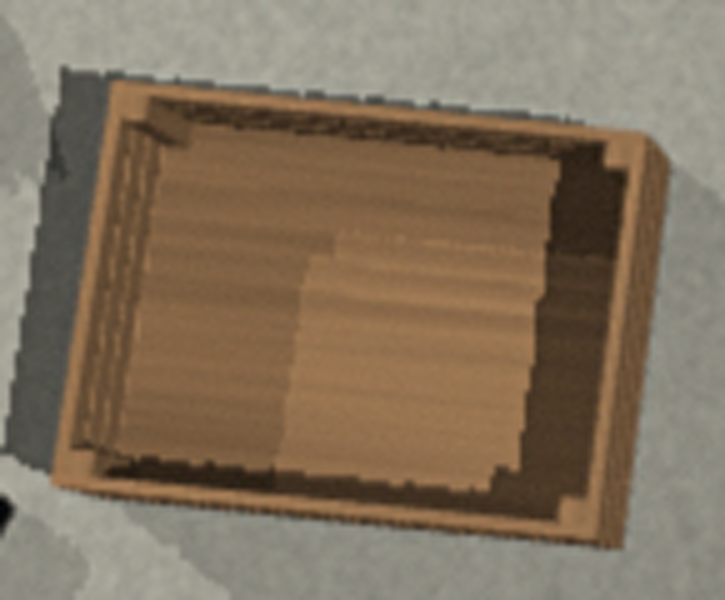

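```bash
cat >> h.py <<'E'
from scipy.spatial.transform import Rotation as Ro
def plan(s,xyz,yaw):
    """yaw: buffer yaw (world) ; xyz TCP target mm. prints tool shift (m), rotvec"""
    R=Ro.from_quat(np.roll(s['ee_rot'],-1))
    best=None
    for k in (0,np.pi):
        y=yaw+np.pi/2+k; c,sn=np.cos(y),np.sin(y)
        Y=np.array([c,sn,0]);Z=np.array([0,0,-1.]);X=np.cross(Y,Z)
        T=Ro.from_matrix(np.c_[X,Y,Z]); rv=(R.inv()*T).as_rotvec()
        if best is None or np.linalg.norm(rv)<np.linalg.norm(best): best=rv
    print('t',round(s['time_s'],2),'tcp',s['tcp_pos'].round(1),'gap',round(s['finger_gap'],3),'F',np.round(s['force'],1))
    print('shift',(R.inv().apply(np.array(xyz)-s['tcp_pos'])/1000).round(4),'rot',best.round(4))
E
python3 - <<'E'
from plant import robot
from h import *
f=robot.grab_frame('top')
for n,c,o,z in (('crate',[(110,80),(650,133),(598,540),(53,487)],(80,180),70),('tray',[(87,62),(583,126),(552,497),(45,430)],(400,190),35)):
    P=unproj(f,np.array(c)/5+o-.4,z)[:,:2]
    ax=(P[0]-P[3])+(P[1]-P[2]); a=np.arctan2(ax[1],ax[0]); m=P.mean(0)
    y=np.array([-np.sin(a),np.cos(a)])
    print(n,m.round(1),a.round(3),[np.linalg.norm(P[i]-P[(i+1)%4]).round(1) for i in range(4)],'slots +y',(m+50*y).round(1),'-y',(m-50*y).round(1))
plan(robot.read_state(),[459.6,84.9,130],-.143)
E
```

```text
crate [498.2 368.6] -0.071 [np.float64(252.7), np.float64(189.6), np.float64(249.9), np.float64(190.2)] slots +y [501.8 418.5] -y [494.7 318.8]
tray [ 509.8 -358.6] -0.111 [np.float64(237.0), np.float64(177.6), np.float64(237.9), np.float64(177.3)] slots +y [ 515.3 -308.9] -y [ 504.2 -408.3]
t 0.7 tcp [225.9 528.8 206.6] gap 0.996 F [-1.1  0.3  0.1]
shift [-0.3893 -0.3164  0.0765] rot [ 2.000e-04  0.000e+00 -2.608e-01]
```

```bash
python3 -m creep '{"hand":[1,1,1,1,1],"xyz":[[-0.03,-0.025,0],[-0.065,-0.052,0],[-0.1,-0.08,0.01],[-0.135,-0.108,0.015],[-0.17,-0.135,0.02]],"delta_rot":[[0,0,-0.05],[0,0,-0.1],[0,0,-0.15],[0,0,-0.2],[0,0,-0.26]]}'
python3 - <<'E'
from plant import robot
from h import *
plan(robot.read_state(),[459.6,84.9,120],-.143)
E
```

```text
time_s: 1.2
tcp_pos: [329.6, 336.2, 186.4]
ee_rot: [0.0, 0.07, 0.998, 0.0]
force: [1.0, 0.3, -0.0]
finger_gap: 1.0
t 1.2 tcp [329.6 336.2 186.4] gap 1.0 F [ 1.   0.3 -0. ]
shift [-0.1639 -0.2306  0.0664] rot [0.0003 0.0004 0.0022]
```

```bash
python3 -m creep '{"hand":[1,1,1,1,1],"xyz":[[-0.029,-0.04,0.01],[-0.058,-0.08,0.02],[-0.087,-0.12,0.03],[-0.115,-0.16,0.04],[-0.14,-0.195,0.055]],"delta_rot":[[0,0,0],[0,0,0],[0,0,0],[0,0,0],[0,0,0]]}'
python3 -m creep '{"hand":[1,1,1,1,1],"xyz":[[-0.0239,-0.0356,0.01],[-0.0239,-0.0356,0.01],[-0.0239,-0.0356,0.01],[-0.0239,-0.0356,0.01],[-0.0239,-0.0356,0.01]],"delta_rot":[[0,0,0],[0,0,0],[0,0,0],[0,0,0],[0,0,0]]}'
python3 - <<'E'
from plant import robot
from h import *
f=robot.grab_frame('wrist'); cv2.imwrite('pics/w1.png',f['image'][:,:,::-1])
plan(robot.read_state(),[459.6,84.9,28],-.143)
for d in robot.look_for(f,'buffer_a_mid'): print(d['at'],d['conf'])
for s in (1,-1):
  for t in (1,-1):
    c,n=np.cos(-.143),np.sin(-.143); print(proj(f,[459.6+50*s*c-27*t*n,84.9+50*s*n+27*t*c,60]).round())
E
```

```text
time_s: 1.7
tcp_pos: [441.2, 122.9, 131.9]
ee_rot: [0.001, 0.072, 0.997, 0.0]
force: [0.1, 0.6, 0.3]
finger_gap: 1.002
time_s: 2.2
tcp_pos: [458.1, 87.3, 121.9]
ee_rot: [0.0, 0.071, 0.997, 0.0]
force: [-0.1, -0.2, 0.3]
finger_gap: 1.002
t 2.25 tcp [458.2  87.3 121.9] gap 0.999 F [ 0.3  1.3 -0.2]
shift [-0.0017 -0.0023  0.0939] rot [0.0005 0.0007 0.0014]
[445.9, -72.0, 54.9] 0.75
[[361. 314.]]
[[284. 314.]]
[[366. 169.]]
[[279. 169.]]
```

View pics/w1.png

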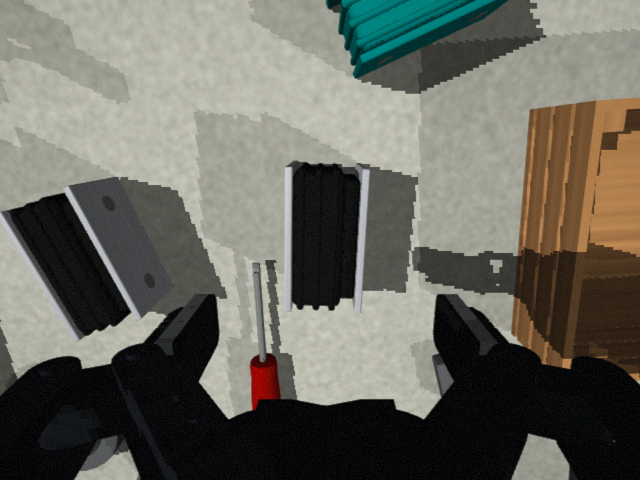

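The wrist view shows the buffer at columns 285–368 and rows 165–310, within a few pixels of the prediction. I'm going down to grasp it.

```bash
python3 -m creep '{"hand":[1,1,1,1,1],"xyz":[[-0.002,-0.001,0.03],[-0.002,-0.001,0.06],[-0.002,-0.001,0.085],[-0.002,-0.001,0.093],[-0.002,-0.001,0.093]],"delta_rot":[[0,0,0],[0,0,0],[0,0,0],[0,0,0],[0,0,0]]}'
python3 -m creep '{"hand":[0.65,0.6,0.55,0.4,0.3],"xyz":[[0,0,0],[0,0,0],[0,0,0],[0,0,0],[0,0,0]],"delta_rot":[[0,0,0],[0,0,0],[0,0,0],[0,0,0],[0,0,0]]}'
python3 -m creep '{"hand":[0.3,0.3,0.3,0.3,0.3],"xyz":[[0,0,0],[0,0,0],[0,0,0],[0,0,0],[0,0,0]],"delta_rot":[[0,0,0],[0,0,0],[0,0,0],[0,0,0],[0,0,0]]}'
```

```text
time_s: 2.8
tcp_pos: [459.5, 85.3, 27.9]
ee_rot: [-0.001, 0.071, 0.997, -0.0]
force: [-0.3, -0.2, 0.1]
finger_gap: 1.004
time_s: 3.3
tcp_pos: [461.3, 84.6, 30.6]
ee_rot: [0.002, 0.072, 0.997, 0.0]
force: [-2.0, -2.2, 10.4]
finger_gap: 0.547
time_s: 3.8
tcp_pos: [461.2, 84.6, 30.6]
ee_rot: [0.002, 0.072, 0.997, 0.0]
force: [-1.7, -2.1, 9.5]
finger_gap: 0.553
```

```bash
python3 - <<'E'
from plant import robot
from h import *
f=robot.grab_frame('wrist'); cv2.imwrite('pics/w2.png',f['image'][:,:,::-1])
s=robot.read_state(); R=Ro.from_quat(np.roll(s['ee_rot'],-1)).as_matrix(); p=s['tcp_pos']
for sx in(50,-50):
  for w in (22,26,27):
    for z in (60,): 
      q=np.array([p[0],p[1],0])+R[:,0]*sx; 
      a=q+R[:,1]*w;b=q-R[:,1]*w;a[2]=b[2]=z
      print(sx,w,proj(f,[a,b]).round(1).tolist())
E
```

```text
50 22 [[384.2, 184.8], [267.8, 184.7]]
50 26 [[394.8, 184.8], [257.2, 184.7]]
50 27 [[397.4, 184.8], [254.6, 184.7]]
-50 22 [[374.5, 406.1], [277.3, 406.0]]
-50 26 [[383.3, 406.1], [268.5, 406.0]]
-50 27 [[385.5, 406.1], [266.3, 406.0]]
```

View pics/w2.png

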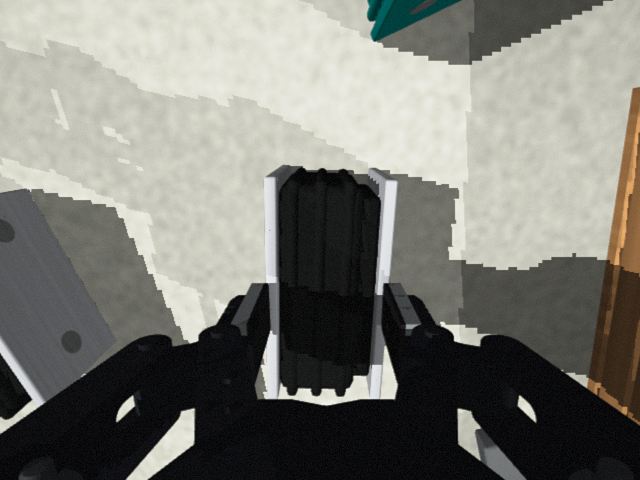

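```bash
python3 - <<'E'
import cv2
im=cv2.imread('pics/w2.png')[150:410,240:420]
cv2.imwrite('pics/w2c.png',cv2.resize(im,None,fx=3,fy=2.3,interpolation=cv2.INTER_CUBIC)) if 0 else cv2.imwrite('pics/w2c.png',cv2.resize(im,(540,598),interpolation=cv2.INTER_CUBIC))
E
```

```text
(no output)
```

View pics/w2c.png

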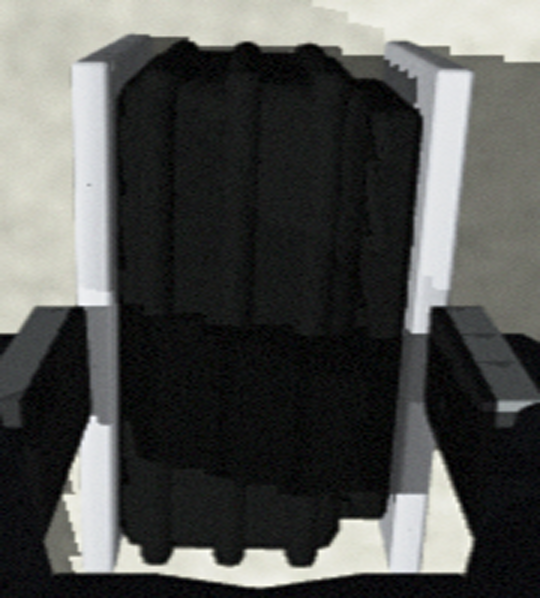

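The grip width in this picture is about 51 mm: 133 px at the front edge and 113 px at the rear, against the 137/115 px predicted for 52 mm and 116/97 px for 44 mm. So this one is hard. I'll lift it, take it to the crate, and check the call against the gap readings of the others.

```bash
python3 -m creep '{"hand":[0.3,0.3,0.3,0.3,0.3],"xyz":[[0,0,-0.015],[0,0,-0.04],[0,0,-0.07],[0,0,-0.1],[0,0,-0.115]],"delta_rot":[[0,0,0],[0,0,0],[0,0,0],[0,0,0],[0,0,0]]}'
python3 - <<'E'
from plant import robot
from h import *
plan(robot.read_state(),[501.8,418.5,143],-.071)
E
```

```text
time_s: 4.35
tcp_pos: [461.3, 85.0, 146.4]
ee_rot: [0.002, 0.072, 0.997, 0.001]
force: [0.6, -0.2, -3.3]
finger_gap: 0.548
t 4.35 tcp [461.3  85.  146.4] gap 0.548 F [ 0.6 -0.2 -3.3]
shift [0.0077 0.3359 0.0039] rot [ 0.0013  0.0045 -0.0728]
```

```bash
python3 -m creep '{"hand":[0.3,0.3,0.3,0.3,0.3],"xyz":[[0.001,0.025,0],[0.002,0.06,0],[0.003,0.105,0],[0.004,0.15,0],[0.004,0.185,0]],"delta_rot":[[0,0,-0.015],[0,0,-0.03],[0,0,-0.045],[0,0,-0.06],[0,0,-0.073]]}'
python3 -m creep '{"hand":[0.3,0.3,0.3,0.3,0.3],"xyz":[[0.015,0.035,0],[0.015,0.08,0],[0.015,0.115,0],[0.015,0.138,0],[0.015,0.148,0]],"delta_rot":[[0,0,0],[0,0,0],[0,0,0],[0,0,0],[0,0,0]]}'
python3 - <<'E'
from plant import robot
from h import *
plan(robot.read_state(),[501.8,418.5,38],-.071)
f=robot.grab_frame('wrist'); cv2.imwrite('pics/w3.png',f['image'][:,:,::-1])
E
```

```text
time_s: 4.85
tcp_pos: [482.6, 270.7, 143.9]
ee_rot: [0.0, 0.035, 0.999, 0.0]
force: [0.7, -0.6, -1.9]
finger_gap: 0.54
time_s: 5.35
tcp_pos: [477.9, 419.2, 143.3]
ee_rot: [-0.0, 0.034, 0.999, 0.0]
force: [-0.1, -0.8, -3.2]
finger_gap: 0.547
t 5.35 tcp [477.9 419.2 143.3] gap 0.547 F [-0.1 -0.8 -3.2]
shift [-0.0239  0.0009  0.1053] rot [ 0.0004 -0.0001  0.0022]
```

View pics/w3.png

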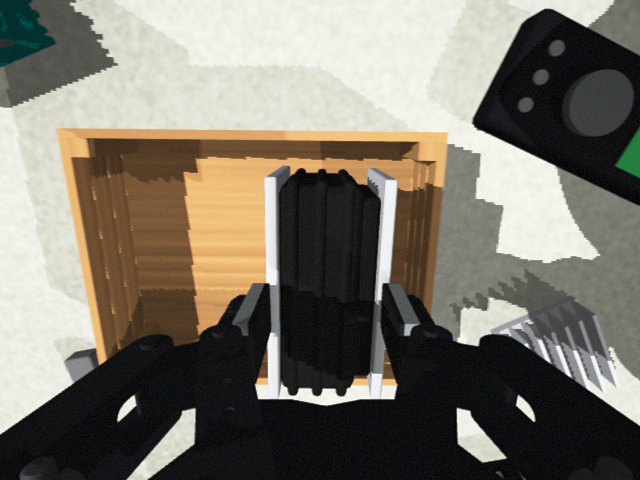

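```bash
python3 -m creep '{"hand":[0.3,0.3,0.3,0.3,0.3],"xyz":[[-0.015,0,0],[-0.024,0,0.015],[-0.024,0,0.04],[-0.024,0,0.06],[-0.024,0,0.075]],"delta_rot":[[0,0,0],[0,0,0],[0,0,0],[0,0,0],[0,0,0]]}'
python3 -m creep '{"hand":[0.3,0.3,0.3,0.3,0.3],"xyz":[[0,0,0.01],[0,0,0.018],[0,0,0.024],[0,0,0.028],[0,0,0.031]],"delta_rot":[[0,0,0],[0,0,0],[0,0,0],[0,0,0],[0,0,0]]}'

```

```text
time_s: 5.9
tcp_pos: [502.5, 412.8, 65.9]
ee_rot: [-0.001, 0.037, 0.999, -0.001]
force: [-0.1, -0.7, -3.2]
finger_gap: 0.55
time_s: 6.4
tcp_pos: [502.5, 415.6, 37.7]
ee_rot: [0.0, 0.035, 0.999, 0.0]
force: [0.1, -0.6, -2.3]
finger_gap: 0.544
```

```bash
python3 -m creep '{"hand":[0.3,0.3,0.3,0.3,0.3],"xyz":[[0,0,0.001],[0,0,0.002],[0,0,0.002],[0,0,0.002],[0,0,0.002]],"delta_rot":[[0,0,0],[0,0,0],[0,0,0],[0,0,0],[0,0,0]]}'

```

```text
time_s: 6.9
tcp_pos: [502.5, 415.7, 36.9]
ee_rot: [0.001, 0.035, 0.999, 0.0]
force: [-2.4, -2.3, 5.6]
finger_gap: 0.544
```

On the floor: the force changed sign. Releasing.

```bash
python3 -m creep '{"hand":[0.58,0.65,0.75,0.85,0.92],"xyz":[[0,0,0],[0,0,0],[0,0,0],[0,0,0],[0,0,0]],"delta_rot":[[0,0,0],[0,0,0],[0,0,0],[0,0,0],[0,0,0]]}'
python3 -m creep '{"hand":[0.92,0.92,0.92,0.92,0.92],"xyz":[[0,0,-0.02],[0,0,-0.05],[0,0,-0.09],[0,0,-0.12],[0,0,-0.13]],"delta_rot":[[0,0,0],[0,0,0],[0,0,0],[0,0,0],[0,0,0]]}'
python3 - <<'E'
from plant import robot
from h import *
plan(robot.read_state(),[452.2,-85.9,140],.179)
f=robot.grab_frame('wrist'); cv2.imwrite('pics/w4.png',f['image'][:,:,::-1])
E
```

```text
time_s: 7.4
tcp_pos: [502.2, 415.6, 35.4]
ee_rot: [-0.0, 0.035, 0.999, -0.0]
force: [-0.1, -0.0, 0.0]
finger_gap: 0.918
time_s: 7.9
tcp_pos: [503.7, 416.7, 169.5]
ee_rot: [0.003, 0.035, 0.999, 0.002]
force: [-0.5, -1.0, -0.2]
finger_gap: 0.92
t 7.9 tcp [503.7 416.7 169.5] gap 0.92 F [-0.5 -1.  -0.2]
shift [ 0.016  -0.5051  0.027 ] rot [ 0.0041  0.0057 -0.2498]
```

View pics/w4.png

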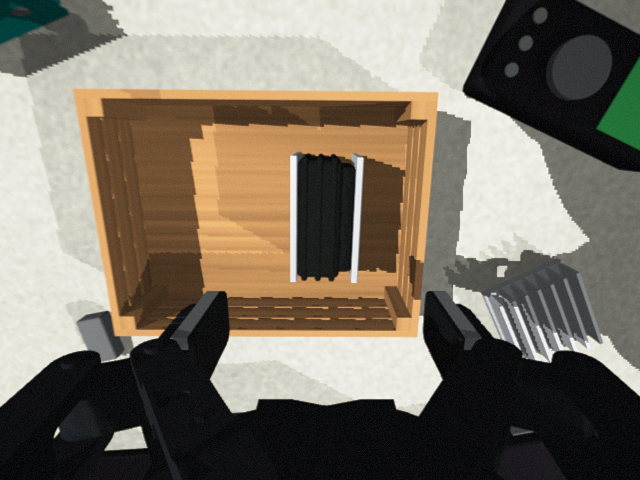

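The first buffer is standing in the crate at (327,217). On to buffer 2.

```bash
python3 -m creep '{"hand":[1,1,1,1,1],"xyz":[[0.001,-0.045,0],[0.003,-0.095,0],[0.005,-0.145,0],[0.007,-0.195,0.005],[0.008,-0.245,0.01]],"delta_rot":[[0,0,-0.05],[0,0,-0.1],[0,0,-0.15],[0,0,-0.2],[0,0,-0.25]]}'
python3 - <<'E'
from plant import robot
from h import *
plan(robot.read_state(),[452.2,-85.9,125],.179)
E
```

```text
time_s: 8.45
tcp_pos: [475.3, 170.2, 153.7]
ee_rot: [-0.001, -0.091, 0.996, -0.0]
force: [1.1, -0.7, 0.4]
finger_gap: 0.999
t 8.45 tcp [475.3 170.2 153.7] gap 0.999 F [ 1.1 -0.7  0.4]
shift [ 0.069  -0.2477  0.0291] rot [-0.0005 -0.0027  0.003 ]
```

```bash
python3 -m creep '{"hand":[1,1,1,1,1],"xyz":[[0.013,-0.047,0.005],[0.026,-0.094,0.01],[0.039,-0.141,0.015],[0.052,-0.188,0.02],[0.064,-0.23,0.028]],"delta_rot":[[0,0,0],[0,0,0],[0,0,0],[0,0,0],[0,0,0]]}'
python3 -m creep '{"hand":[1,1,1,1,1],"xyz":[[0.005,-0.018,0],[0.005,-0.018,0],[0.005,-0.018,0],[0.005,-0.018,0],[0.005,-0.018,0]],"delta_rot":[[0,0,0],[0,0,0],[0,0,0],[0,0,0],[0,0,0]]}'
python3 - <<'E'
from plant import robot
from h import *
f=robot.grab_frame('wrist'); cv2.imwrite('pics/w5.png',f['image'][:,:,::-1])
plan(robot.read_state(),[452.2,-85.9,28],.179)
for s in (1,-1):
  for t in (1,-1):
    c,n=np.cos(.179),np.sin(.179); print(proj(f,[452.2+50*s*c-27*t*n,-85.9+50*s*n+27*t*c,60]).round())
E
```

```text
time_s: 8.95
tcp_pos: [453.5, -67.3, 126.1]
ee_rot: [-0.001, -0.089, 0.996, 0.0]
force: [1.0, 0.5, -0.8]
finger_gap: 1.002
time_s: 9.45
tcp_pos: [453.3, -82.9, 127.4]
ee_rot: [-0.0, -0.09, 0.996, 0.0]
force: [1.1, 0.4, -0.8]
finger_gap: 0.999
t 9.5 tcp [453.4 -83.  127.5] gap 1.001 F [-0.2 -0.2  0.9]
shift [ 0.0017 -0.0027  0.0995] rot [ 0.0002 -0.0001  0.002 ]
[[360. 307.]]
[[284. 306.]]
[[364. 163.]]
[[279. 163.]]
```

View pics/w5.png

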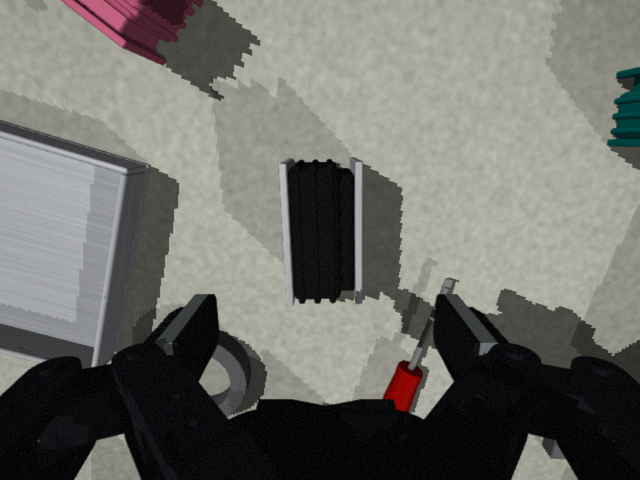

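The buffer is at columns 280–362 and rows 160–305, as predicted. I'm going down.

```bash
python3 -m creep '{"hand":[1,1,1,1,1],"xyz":[[0.001,-0.003,0.03],[0.001,-0.003,0.06],[0.001,-0.003,0.085],[0.001,-0.003,0.098],[0.001,-0.003,0.099]],"delta_rot":[[0,0,0.01],[0,0,0.01],[0,0,0.01],[0,0,0.01],[0,0,0.01]]}'
python3 -m creep '{"hand":[0.65,0.6,0.55,0.4,0.3],"xyz":[[0,0,0],[0,0,0],[0,0,0],[0,0,0],[0,0,0]],"delta_rot":[[0,0,0],[0,0,0],[0,0,0],[0,0,0],[0,0,0]]}'
python3 -m creep '{"hand":[0.3,0.3,0.3,0.3,0.3],"xyz":[[0,0,0],[0,0,0],[0,0,0],[0,0,0],[0,0,0]],"delta_rot":[[0,0,0],[0,0,0],[0,0,0],[0,0,0],[0,0,0]]}'
python3 - <<'E'
from plant import robot
from h import *
f=robot.grab_frame('wrist'); cv2.imwrite('pics/w6.png',f['image'][:,:,::-1])
E
```

```text
time_s: 10.0
tcp_pos: [451.6, -86.2, 27.0]
ee_rot: [-0.002, -0.085, 0.996, 0.001]
force: [-0.8, 0.1, -0.0]
finger_gap: 1.003
time_s: 10.5
tcp_pos: [454.7, -88.3, 31.1]
ee_rot: [0.002, -0.085, 0.996, -0.001]
force: [-2.8, -3.1, 12.4]
finger_gap: 0.47
time_s: 11.0
tcp_pos: [454.7, -88.3, 31.1]
ee_rot: [0.002, -0.085, 0.996, -0.001]
force: [-2.4, -3.0, 13.1]
finger_gap: 0.467
```

View pics/w6.png

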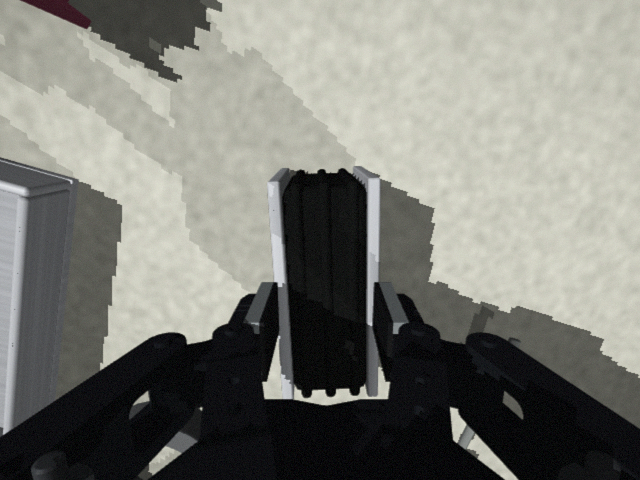

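The gap is 0.467, against 0.547 for the first, and the plates stand about 112 px apart. This one is soft and the first was hard. Next I'll lift it to the far slot of the tray.

```bash
python3 -m creep '{"hand":[0.3,0.3,0.3,0.3,0.3],"xyz":[[0,0,-0.015],[0,0,-0.04],[0,0,-0.065],[0,0,-0.08],[0,0,-0.085]],"delta_rot":[[0,0,0],[0,0,0],[0,0,0],[0,0,0],[0,0,0]]}'
python3 - <<'E'
from plant import robot
from h import *
plan(robot.read_state(),[504.2,-408.3,115],-.111)
E
```

```text
time_s: 11.55
tcp_pos: [453.7, -87.3, 115.4]
ee_rot: [0.002, -0.085, 0.996, -0.001]
force: [-0.0, 0.4, -3.4]
finger_gap: 0.458
t 11.55 tcp [453.7 -87.3 115.4] gap 0.458 F [-0.   0.4 -3.4]
shift [ 0.0043 -0.3249  0.0009] rot [-0.0009  0.0038  0.2803]
```

```bash
python3 -m creep '{"hand":[0.3,0.3,0.3,0.3,0.3],"xyz":[[0,-0.02,0],[0.001,-0.055,0],[0.002,-0.1,0],[0.002,-0.14,0],[0.003,-0.17,0]],"delta_rot":[[0,0,0.04],[0,0,0.1],[0,0,0.16],[0,0,0.22],[0,0,0.28]]}'
python3 - <<'E'
from plant import robot
from h import *
plan(robot.read_state(),[504.2,-408.3,115],-.111)
E
```

```text
time_s: 12.05
tcp_pos: [478.3, -257.3, 112.8]
ee_rot: [-0.0, 0.057, 0.998, 0.0]
force: [0.3, 0.4, -4.4]
finger_gap: 0.46
t 12.05 tcp [ 478.3 -257.3  112.8] gap 0.46 F [ 0.3  0.4 -4.4]
shift [-0.0429 -0.1471 -0.0023] rot [-0.     -0.0006 -0.0032]
```

```bash
python3 -m creep '{"hand":[0.3,0.3,0.3,0.3,0.3],"xyz":[[-0.01,-0.035,0],[-0.023,-0.08,0],[-0.033,-0.115,0],[-0.04,-0.138,0],[-0.043,-0.147,0]],"delta_rot":[[0,0,0],[0,0,0],[0,0,0],[0,0,0],[0,0,0]]}'
python3 - <<'E'
from plant import robot
from h import *
plan(robot.read_state(),[504.2,-408.3,36],-.111)
f=robot.grab_frame('wrist'); cv2.imwrite('pics/w7.png',f['image'][:,:,::-1])
E
```

```text
time_s: 12.55
tcp_pos: [504.5, -408.1, 112.0]
ee_rot: [-0.001, 0.056, 0.998, 0.0]
force: [0.9, -0.9, -3.7]
finger_gap: 0.458
t 12.55 tcp [ 504.5 -408.1  112. ] gap 0.458 F [ 0.9 -0.9 -3.7]
shift [ 0.0002 -0.0002  0.076 ] rot [ 0.0004 -0.0012 -0.0018]
```

View pics/w7.png

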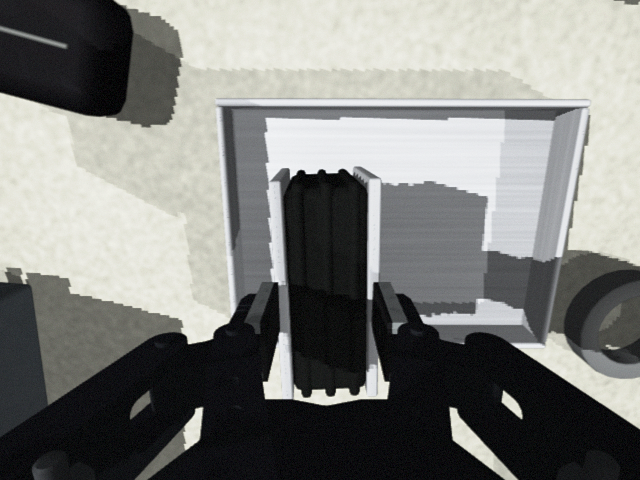

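```bash
python3 -m creep '{"hand":[0.3,0.3,0.3,0.3,0.3],"xyz":[[0,0.001,0.02],[0,0.001,0.045],[0,0.001,0.06],[0,0.001,0.068],[0,0.001,0.073]],"delta_rot":[[0,0,0],[0,0,0],[0,0,0],[0,0,0],[0,0,0]]}'
python3 -m creep '{"hand":[0.3,0.3,0.3,0.3,0.3],"xyz":[[0,0,0.001],[0,0,0.002],[0,0,0.003],[0,0,0.003],[0,0,0.003]],"delta_rot":[[0,0,0],[0,0,0],[0,0,0],[0,0,0],[0,0,0]]}'
```

```text
time_s: 13.1
tcp_pos: [504.8, -403.8, 39.8]
ee_rot: [-0.001, 0.055, 0.998, 0.001]
force: [0.0, -0.3, -3.7]
finger_gap: 0.458
time_s: 13.6
tcp_pos: [505.2, -405.2, 38.0]
ee_rot: [0.0, 0.055, 0.998, -0.0]
force: [0.2, -0.8, -4.0]
finger_gap: 0.457
```

```bash
python3 -m creep '{"hand":[0.3,0.3,0.3,0.3,0.3],"xyz":[[0,0,0.001],[0,0,0.002],[0,0,0.003],[0,0,0.003],[0,0,0.003]],"delta_rot":[[0,0,0],[0,0,0],[0,0,0],[0,0,0],[0,0,0]]}'
```

```text
time_s: 14.1
tcp_pos: [505.2, -405.6, 36.4]
ee_rot: [0.001, 0.055, 0.998, -0.001]
force: [-3.4, -0.2, 6.4]
finger_gap: 0.457
```

```bash
python3 -m creep '{"hand":[0.5,0.55,0.62,0.72,0.85],"xyz":[[0,0,0],[0,0,0],[0,0,0],[0,0,0],[0,0,0]],"delta_rot":[[0,0,0],[0,0,0],[0,0,0],[0,0,0],[0,0,0]]}'
python3 -m creep '{"hand":[0.85,0.85,0.85,0.85,0.85],"xyz":[[0,0,-0.02],[0,0,-0.05],[0,0,-0.09],[0,0,-0.12],[0,0,-0.13]],"delta_rot":[[0,0,0],[0,0,0],[0,0,0],[0,0,0],[0,0,0]]}'
python3 - <<'E'
from plant import robot
from h import *
d=.287
plan(robot.read_state(),[680.2+8*np.cos(d),-60.8+8*np.sin(d),150],d)
f=robot.grab_frame('wrist'); cv2.imwrite('pics/w8.png',f['image'][:,:,::-1])
E
```

```text
time_s: 14.6
tcp_pos: [505.2, -405.2, 34.5]
ee_rot: [0.0, 0.055, 0.998, -0.0]
force: [-0.3, -0.4, -0.7]
finger_gap: 0.844
time_s: 15.1
tcp_pos: [506.6, -406.4, 168.5]
ee_rot: [0.003, 0.055, 0.998, -0.002]
force: [0.4, 0.2, 0.4]
finger_gap: 0.852
t 15.1 tcp [ 506.6 -406.4  168.5] gap 0.852 F [0.4 0.2 0.4]
shift [-0.1416  0.3659  0.0179] rot [-0.0051  0.0051 -0.3977]
```

View pics/w8.png

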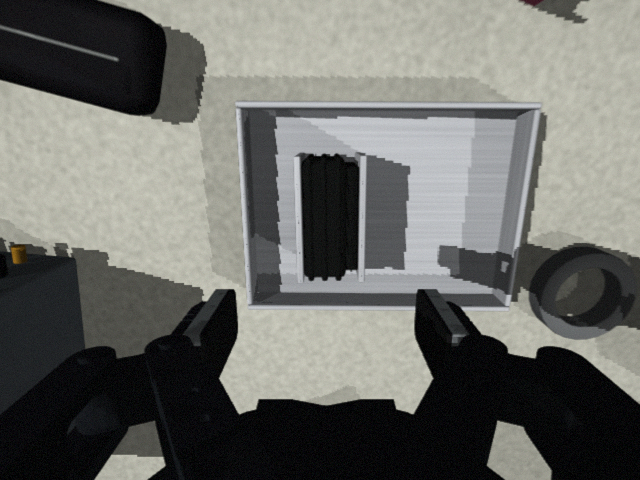

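The soft buffer is standing in the tray at (330,217). On to buffer 3.

```bash
python3 -m creep '{"hand":[0.85,0.85,0.85,0.85,0.85],"xyz":[[-0.017,0.043,0],[-0.034,0.087,0],[-0.05,0.13,0],[-0.067,0.175,0],[-0.083,0.215,0]],"delta_rot":[[0,0,-0.08],[0,0,-0.16],[0,0,-0.24],[0,0,-0.32],[0,0,-0.395]]}'
python3 - <<'E'
from plant import robot
from h import *
d=.287
plan(robot.read_state(),[680.2+8*np.cos(d),-60.8+8*np.sin(d),140],d)
E
```

```text
time_s: 15.65
tcp_pos: [611.1, -198.2, 162.4]
ee_rot: [-0.001, -0.143, 0.99, 0.001]
force: [-0.0, -1.2, 0.3]
finger_gap: 0.848
t 15.65 tcp [ 611.1 -198.2  162.4] gap 0.848 F [-0.  -1.2  0.3]
shift [-0.1133  0.1121  0.0223] rot [ 0.0022 -0.0026  0.0007]
```

```bash
python3 -m creep '{"hand":[0.85,0.85,0.85,0.85,0.85],"xyz":[[-0.032,0.032,0],[-0.065,0.065,0],[-0.097,0.097,0.01],[-0.113,0.112,0.02],[-0.113,0.112,0.022]],"delta_rot":[[0,0,0],[0,0,0],[0,0,0],[0,0,0],[0,0,0]]}'
python3 - <<'E'
from plant import robot
from h import *
f=robot.grab_frame('wrist'); cv2.imwrite('pics/w9.png',f['image'][:,:,::-1])
d=.287
plan(robot.read_state(),[680.2+8*np.cos(d),-60.8+8*np.sin(d),28],d)
for s in (1,-1):
  for t in (1,-1):
    c,n=np.cos(d),np.sin(d); print(proj(f,[680.2+50*s*c-27*t*n,-60.8+50*s*n+27*t*c,60]).round())
E
```

```text
time_s: 16.15
tcp_pos: [687.8, -58.5, 138.6]
ee_rot: [-0.003, -0.143, 0.99, 0.001]
force: [0.1, -0.5, -0.2]
finger_gap: 0.85
t 16.2 tcp [687.2 -60.6 139.2] gap 0.852 F [-0.1  0.1  0.1]
shift [-0.0018  0.0016  0.1112] rot [ 0.0014 -0.0055 -0.0006]
[[363. 292.]]
[[289. 292.]]
[[367. 152.]]
[[285. 152.]]
```

View pics/w9.png

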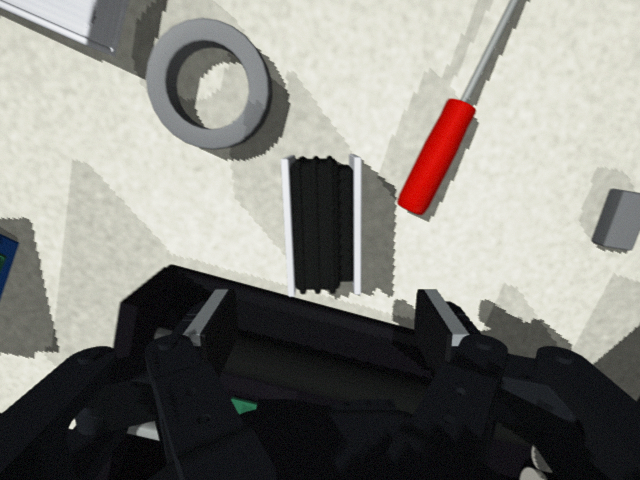

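```bash
python3 - <<'E'
from plant import robot
from h import *
t=robot.grab_frame('top'); w=robot.grab_frame('wrist')
im=t['image'][:,:,::-1]; cv2.imwrite('pics/t9.png',cv2.resize(im[100:200,300:420],(720,600),interpolation=cv2.INTER_CUBIC))
iw=w['image'][:,:,::-1]; cv2.imwrite('pics/w9c.png',cv2.resize(iw[240:360,80:280],(800,480),interpolation=cv2.INTER_CUBIC)+0)
s=robot.grab_frame('scene'); cv2.imwrite('pics/s9.png',cv2.resize(s['image'][240:480,80:460,::-1],(760,480)))
E
```

View pics/t9.png

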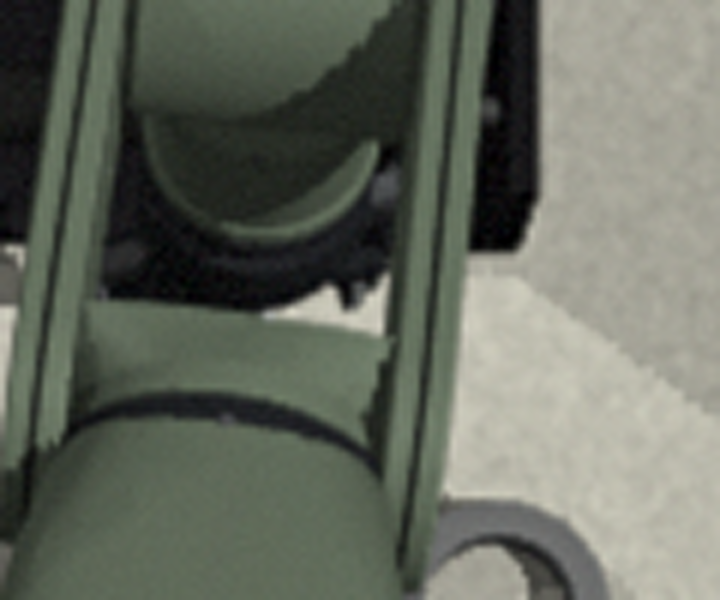

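View pics/w9c.png

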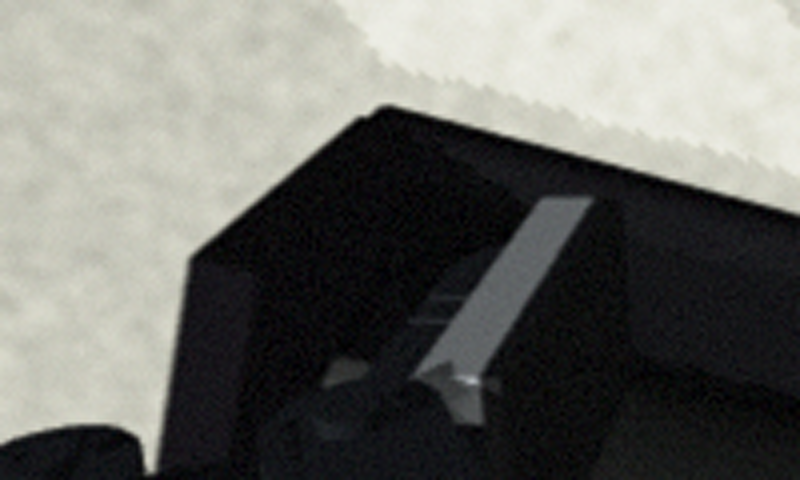

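View pics/s9.png

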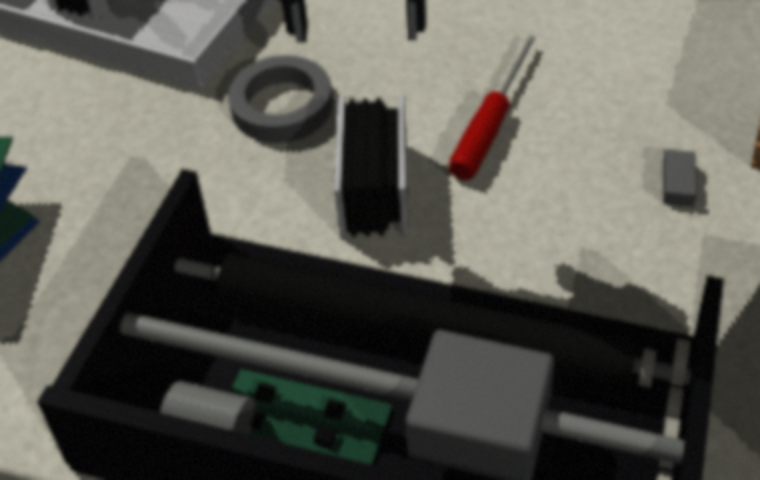

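```bash
python3 - <<'E'
from plant import robot
from h import *
w=robot.grab_frame('wrist')
im=w['image'][:,:,::-1]
b=unproj(w,[80+385/4,240+105/4],0)[0]; print('corner',b.round())
for z in range(40,160,20): print(z,proj(w,[b[0],b[1],z]).round())
c=unproj(w,[280,293],0)[0]; print('wall base',c.round())
for z in range(20,120,20): print(z,proj(w,[c[0],c[1],z]).round())
g=np.clip(im[240:480,80:520].astype(float)*4,0,255).astype(np.uint8)
cv2.imwrite('pics/w9d.png',cv2.resize(g,(792,432)))
E
```

```text
corner [ 769. -181.    0.]
40 [[156. 283.]]
60 [[144. 294.]]
80 [[130. 306.]]
100 [[114. 320.]]
120 [[ 95. 336.]]
140 [[ 71. 356.]]
wall base [768. -84.   0.]
20 [[277. 302.]]
40 [[274. 313.]]
60 [[270. 325.]]
80 [[266. 340.]]
100 [[261. 356.]]
```

View pics/w9d.png

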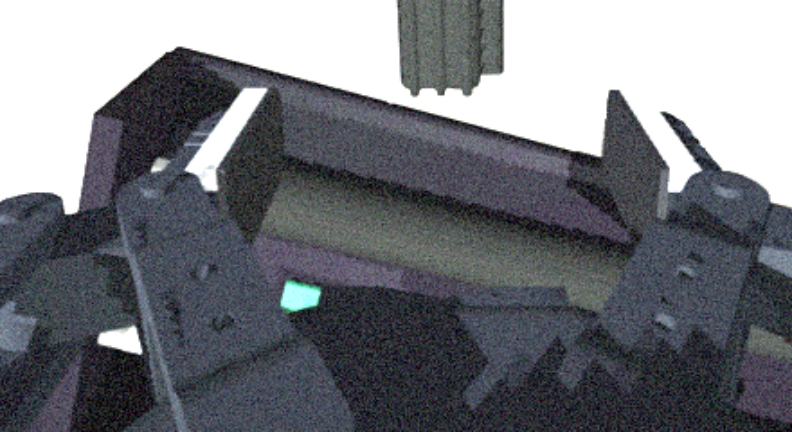

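The case wall is at x≈768 and at most about 80 mm high, so the gripper body (reaching about 731, above z 90) clears it. I'm going down.

```bash
python3 -m creep '{"hand":[0.85,0.85,0.85,0.85,0.85],"xyz":[[0.001,-0.001,0.03],[0.001,-0.001,0.065],[0.001,-0.001,0.095],[0.001,-0.001,0.109],[0.001,-0.001,0.111]],"delta_rot":[[0,0,0],[0,0,0],[0,0,0],[0,0,0],[0,0,0]]}'
python3 -m creep '{"hand":[0.65,0.6,0.55,0.4,0.3],"xyz":[[0,0,0],[0,0,0],[0,0,0],[0,0,0],[0,0,0]],"delta_rot":[[0,0,0],[0,0,0],[0,0,0],[0,0,0],[0,0,0]]}'
python3 -m creep '{"hand":[0.3,0.3,0.3,0.3,0.3],"xyz":[[0,0,0],[0,0,0],[0,0,0],[0,0,0],[0,0,0]],"delta_rot":[[0,0,0],[0,0,0],[0,0,0],[0,0,0],[0,0,0]]}'
python3 - <<'E'
from plant import robot
from h import *
f=robot.grab_frame('wrist'); cv2.imwrite('pics/w10.png',f['image'][:,:,::-1])
E
```

```text
time_s: 16.9
tcp_pos: [686.4, -63.6, 30.1]
ee_rot: [-0.002, -0.141, 0.99, 0.0]
force: [-0.1, 0.2, 0.5]
finger_gap: 0.852
time_s: 17.4
tcp_pos: [690.8, -67.0, 36.6]
ee_rot: [0.004, -0.143, 0.99, -0.005]
force: [-2.0, -9.4, 13.4]
finger_gap: 0.303
time_s: 17.9
tcp_pos: [690.7, -66.7, 36.8]
ee_rot: [0.004, -0.142, 0.99, -0.004]
force: [-1.3, -9.7, 13.4]
finger_gap: 0.303
```

View pics/w10.png

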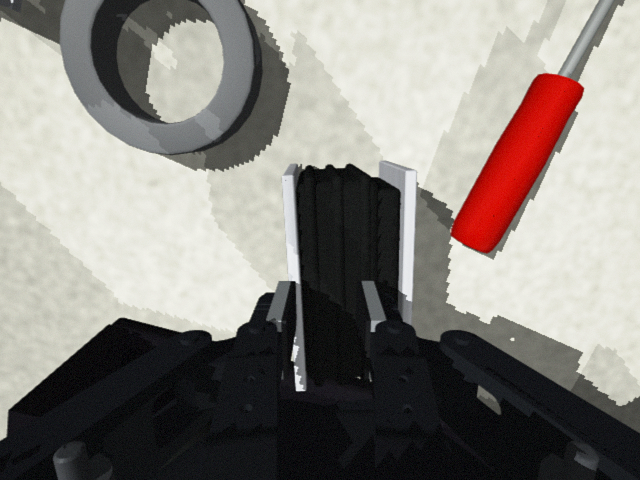

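The gap is 0.303, so the fingers shut nearly to the command and this grasp is wrong. The right finger appears inside the line of the right plate, at column 370 against the plate's 415. I'll look closer before moving.

```bash
python3 - <<'E'
import cv2,numpy as np
im=cv2.imread('pics/w10.png')[150:420,200:470]
g=(255*(im/255.)**0.45).astype(np.uint8)
cv2.imwrite('pics/w10c.png',cv2.resize(g,(600,600),interpolation=cv2.INTER_CUBIC))
from plant import robot
f=robot.grab_frame('scene'); g=(255*(f['image'][200:380,200:420,::-1]/255.)**0.6).astype(np.uint8)
cv2.imwrite('pics/s10.png',cv2.resize(g,(733,600),interpolation=cv2.INTER_CUBIC))
E
```

```text
(no output)
```

View pics/w10c.png

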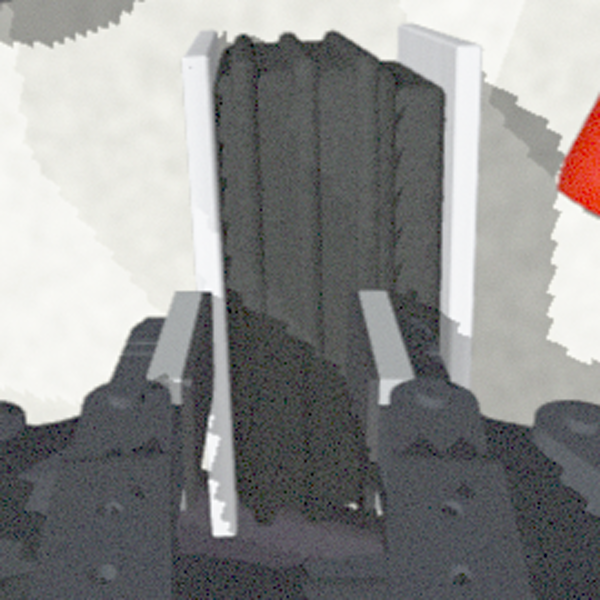

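View pics/s10.png

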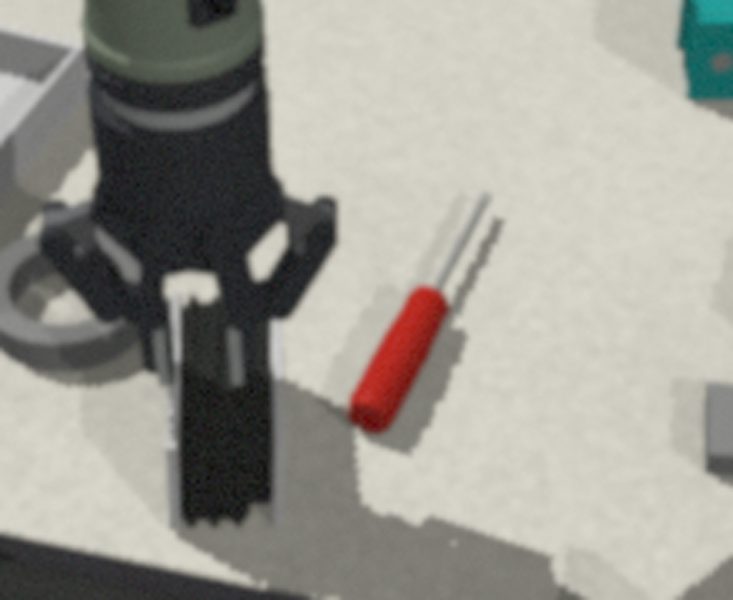

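The right finger is inside the block, between the rubber and the right plate, and nothing is clamped. I'll ease it open a little and lift slowly straight out.

```bash
python3 -m creep '{"hand":[0.34,0.36,0.38,0.38,0.38],"xyz":[[0,0,0],[0,0,0],[0,0,0],[0,0,-0.002],[0,0,-0.004]],"delta_rot":[[0,0,0],[0,0,0],[0,0,0],[0,0,0],[0,0,0]]}'
python3 - <<'E'
from plant import robot
from h import *
f=robot.grab_frame('wrist'); im=f['image'][130:430,180:480,::-1]
g=(255*(im/255.)**0.45).astype(np.uint8)
cv2.imwrite('pics/w11.png',cv2.resize(g,(600,600),interpolation=cv2.INTER_CUBIC))
E
```

```text
time_s: 18.5
tcp_pos: [687.6, -62.3, 35.8]
ee_rot: [0.0, -0.142, 0.99, 0.0]
force: [-0.1, 0.2, -0.8]
finger_gap: 0.384
```

View pics/w11.png

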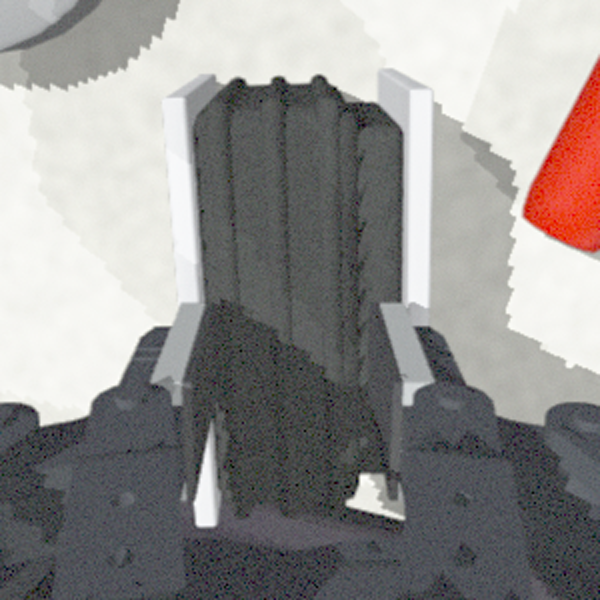

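```bash
python3 -m creep '{"hand":[0.38,0.38,0.38,0.38,0.38],"xyz":[[0,0,-0.005],[0,0,-0.01],[0,0,-0.015],[0,0,-0.018],[0,0,-0.02]],"delta_rot":[[0,0,0],[0,0,0],[0,0,0],[0,0,0],[0,0,0]]}'
python3 -m creep '{"hand":[0.38,0.38,0.38,0.38,0.38],"xyz":[[0,0,-0.005],[0,0,-0.01],[0,0,-0.016],[0,0,-0.022],[0,0,-0.03]],"delta_rot":[[0,0,0],[0,0,0],[0,0,0],[0,0,0],[0,0,0]]}'
python3 - <<'E'
from plant import robot
from h import *
f=robot.grab_frame('wrist'); im=f['image'][130:430,180:480,::-1]
g=(255*(im/255.)**0.45).astype(np.uint8)
cv2.imwrite('pics/w12.png',cv2.resize(g,(600,600),interpolation=cv2.INTER_CUBIC))
E
```

```text
time_s: 19.05
tcp_pos: [687.9, -62.6, 56.1]
ee_rot: [0.0, -0.142, 0.99, -0.0]
force: [0.2, 0.2, 0.5]
finger_gap: 0.378
time_s: 19.55
tcp_pos: [687.6, -62.6, 86.0]
ee_rot: [-0.0, -0.142, 0.99, 0.0]
force: [-0.2, 0.0, 0.3]
finger_gap: 0.379
```

View pics/w12.png

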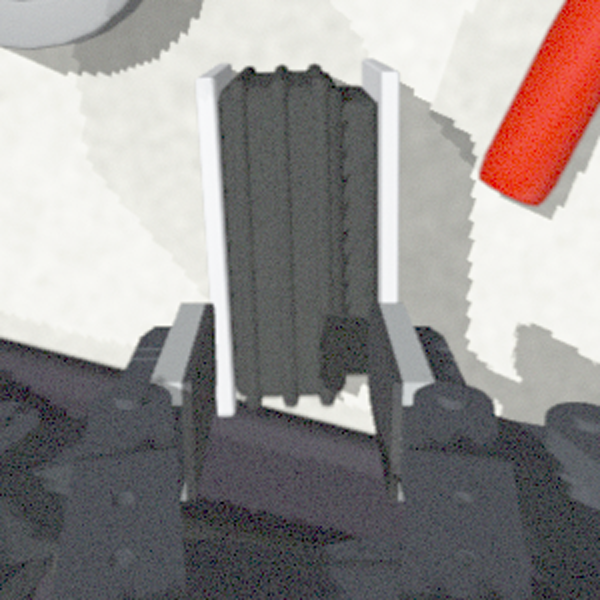

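The fingers are out with no force, and the buffer is still standing. I'll open, rise and measure again.

```bash
python3 -m creep '{"hand":[0.5,0.7,0.9,1,1],"xyz":[[0,0,-0.02],[0,0,-0.04],[0,0,-0.055],[0,0,-0.055],[0,0,-0.055]],"delta_rot":[[0,0,0],[0,0,0],[0,0,0],[0,0,0],[0,0,0]]}'
python3 - <<'E'
from plant import robot
from h import *
f=robot.grab_frame('wrist'); im=f['image'][:,:,::-1]
g=(255*(im/255.)**0.6).astype(np.uint8)
cv2.imwrite('pics/w13.png',g)
cv2.imwrite('pics/w13c.png',cv2.resize(g[130:330,230:430],(800,600) if 0 else (600,600),interpolation=cv2.INTER_CUBIC))
E
```

```text
time_s: 20.1
tcp_pos: [687.6, -62.6, 140.5]
ee_rot: [0.0, -0.142, 0.99, 0.0]
force: [0.7, 0.1, -0.9]
finger_gap: 1.004
```

View pics/w13.png

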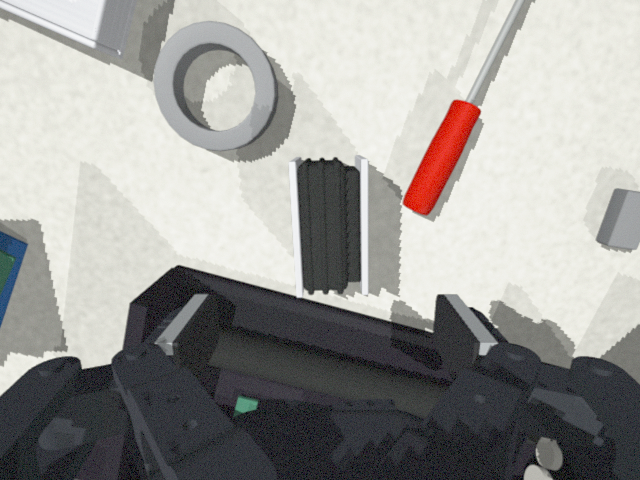

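View pics/w13c.png

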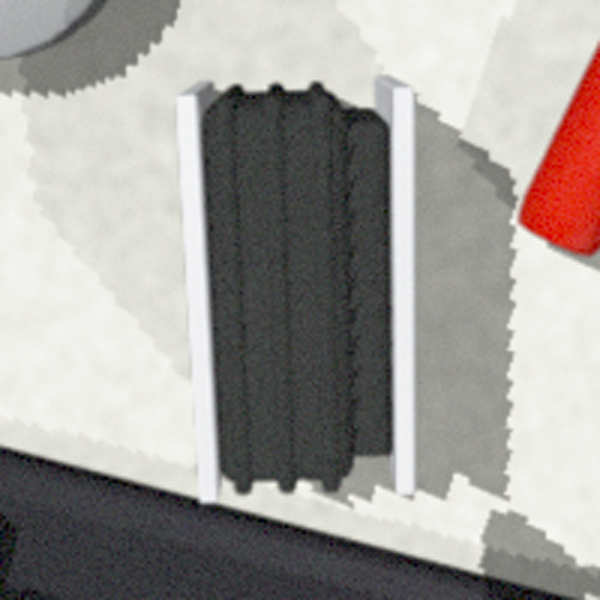

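```bash
python3 - <<'E'
from plant import robot
from h import *
f=robot.grab_frame('wrist')
uv=np.array([(178,97),(200,500),(413,490),(413,90)])/3+[230,130]-.3
P=unproj(f,uv,60)[:,:2]; print(P.round(1),[np.linalg.norm(P[i]-P[(i+1)%4]).round(1) for i in range(4)])
ax=(P[1]-P[0])+(P[2]-P[3]); a=np.arctan2(ax[1],ax[0]); print(P.mean(0),a)
m=P.mean(0)
plan(robot.read_state(),[m[0],m[1],29],a)
E
```

```text
[[ 644.8 -100.8]
 [ 737.6  -70.7]
 [ 720.3  -21.1]
 [ 628.6  -51. ]] [np.float64(97.6), np.float64(52.5), np.float64(96.4), np.float64(52.3)]
[682.82369129 -60.87949345] 0.31413017468468335
t 20.2 tcp [687.  -62.6 139.3] gap 1.0 F [ 0.7 -0.1  0. ]
shift [0.0033 0.0027 0.1103] rot [ 0.0009 -0.002  -0.03  ]
```

```bash
python3 -m creep '{"hand":[1,1,0.95,0.9,0.9],"xyz":[[0.003,0.003,0.03],[0.003,0.003,0.065],[0.003,0.003,0.095],[0.003,0.003,0.109],[0.003,0.003,0.111]],"delta_rot":[[0,0,-0.03],[0,0,-0.03],[0,0,-0.03],[0,0,-0.03],[0,0,-0.03]]}'
python3 -m creep '{"hand":[0.8,0.75,0.72,0.7,0.68],"xyz":[[0,0,0],[0,0,0],[0,0,0],[0,0,0],[0,0,0]],"delta_rot":[[0,0,0],[0,0,0],[0,0,0],[0,0,0],[0,0,0]]}'
python3 - <<'E'
from plant import robot
from h import *
f=robot.grab_frame('wrist'); im=f['image'][:,:,::-1]
g=(255*(im/255.)**0.5).astype(np.uint8)
cv2.imwrite('pics/w14.png',g)
E
```

```text
time_s: 20.7
tcp_pos: [682.3, -60.4, 26.7]
ee_rot: [-0.003, -0.156, 0.988, 0.001]
force: [-0.0, 0.2, 0.8]
finger_gap: 0.9
time_s: 21.2
tcp_pos: [684.3, -60.6, 30.3]
ee_rot: [0.001, -0.156, 0.988, -0.0]
force: [0.4, -0.0, -0.4]
finger_gap: 0.675
```

View pics/w14.png

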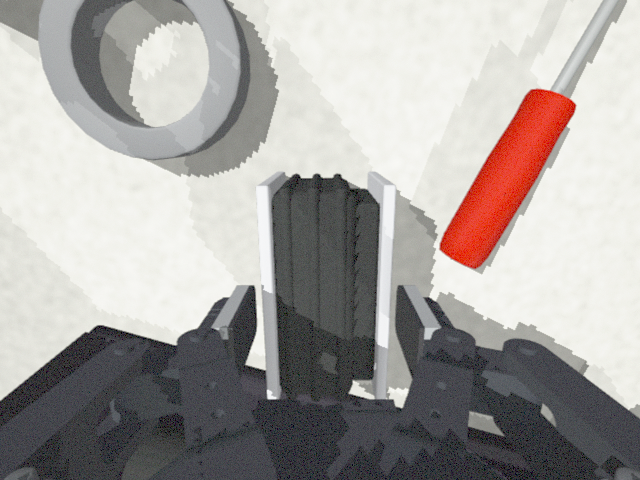

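The fingers now straddle both plates with a few millimetres to spare on each side. I'll close slowly.

```bash
python3 -m creep '{"hand":[0.66,0.64,0.62,0.6,0.58],"xyz":[[0,0,0],[0,0,0],[0,0,0],[0,0,0],[0,0,0]],"delta_rot":[[0,0,0],[0,0,0],[0,0,0],[0,0,0],[0,0,0]]}'
python3 -m creep '{"hand":[0.57,0.56,0.55,0.54,0.53],"xyz":[[0,0,0],[0,0,0],[0,0,0],[0,0,0],[0,0,0]],"delta_rot":[[0,0,0],[0,0,0],[0,0,0],[0,0,0],[0,0,0]]}'

```

```text
time_s: 21.75
tcp_pos: [684.5, -61.6, 30.4]
ee_rot: [0.001, -0.157, 0.988, -0.001]
force: [-0.4, -3.4, 5.3]
finger_gap: 0.581
time_s: 22.25
tcp_pos: [685.2, -62.4, 31.1]
ee_rot: [0.001, -0.157, 0.988, -0.002]
force: [-0.7, -5.6, 7.0]
finger_gap: 0.534
```

Past 0.547, so this one is soft. I'll keep going slowly to the stop near 0.46.

```bash
python3 -m creep '{"hand":[0.52,0.51,0.5,0.49,0.48],"xyz":[[0,0,0],[0,0,0],[0,0,0],[0,0,0],[0,0,0]],"delta_rot":[[0,0,0],[0,0,0],[0,0,0],[0,0,0],[0,0,0]]}'
python3 -m creep '{"hand":[0.47,0.46,0.45,0.44,0.43],"xyz":[[0,0,0],[0,0,0],[0,0,0],[0,0,0],[0,0,0]],"delta_rot":[[0,0,0],[0,0,0],[0,0,0],[0,0,0],[0,0,0]]}'
python3 - <<'E'
from plant import robot
from h import *
f=robot.grab_frame('wrist'); im=f['image'][:,:,::-1]
g=(255*(im/255.)**0.5).astype(np.uint8)
cv2.imwrite('pics/w15.png',g)
E
```

```text
time_s: 22.75
tcp_pos: [685.6, -63.0, 31.9]
ee_rot: [0.002, -0.157, 0.988, -0.002]
force: [-0.8, -6.0, 9.1]
finger_gap: 0.486
time_s: 23.25
tcp_pos: [685.5, -61.5, 32.7]
ee_rot: [0.002, -0.156, 0.988, -0.001]
force: [-3.6, -2.1, 13.6]
finger_gap: 0.428
```

View pics/w15.png

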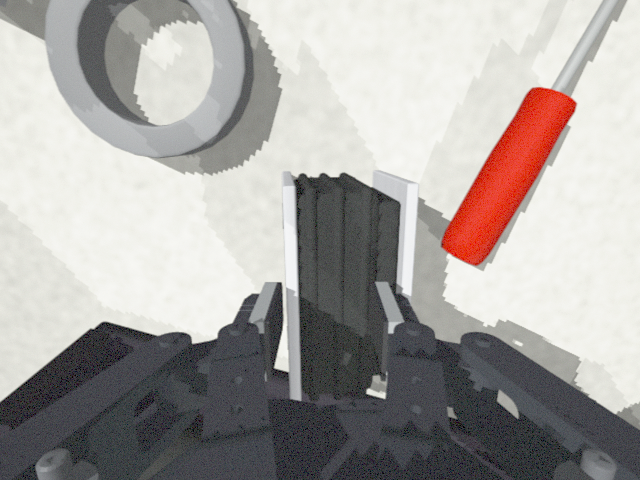

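The right finger is inside the right plate again: the left pad stands clear at column 280 and the right plate is at 415. I'll reopen, then close in small steps with pictures to see how this happens.

```bash
python3 -m creep '{"hand":[0.45,0.47,0.49,0.5,0.5],"xyz":[[0,0,0],[0,0,0],[0,0,0],[0,0,0],[0,0,0]],"delta_rot":[[0,0,0],[0,0,0],[0,0,0],[0,0,0],[0,0,0]]}'
python3 - <<'E'
from plant import robot
from h import *
f=robot.grab_frame('wrist'); im=f['image'][150:420,200:470,::-1]
g=(255*(im/255.)**0.5).astype(np.uint8)
f=robot.grab_frame('scene'); im=f['image'][220:370,200:350,::-1]
h=(255*(im/255.)**0.4).astype(np.uint8)
cv2.imwrite('pics/w16.png',np.hstack([cv2.resize(x,(400,400),interpolation=cv2.INTER_CUBIC) for x in (g,h)]))
E
```

```text
time_s: 23.8
tcp_pos: [685.4, -61.0, 31.8]
ee_rot: [0.002, -0.156, 0.988, -0.001]
force: [-0.8, -2.7, 10.3]
finger_gap: 0.499
```

View pics/w16.png

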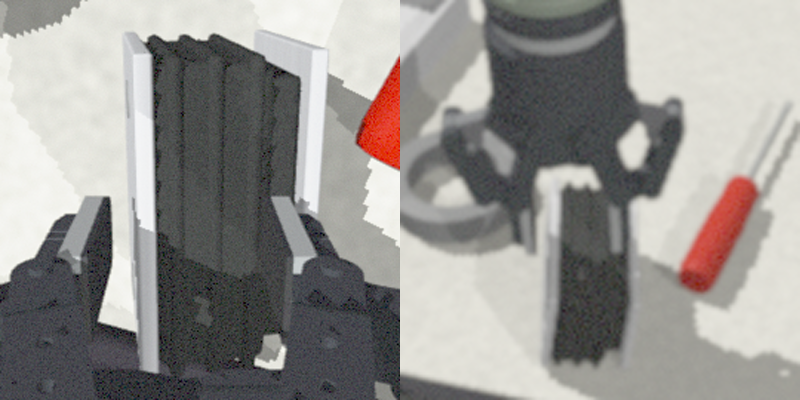

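The block leans slightly to the right and the finger is still inside. As the pads close they swing forward and press the block down onto the bench, so it can't centre itself. I'll back out as before, then retry and raise the tool during the close to cancel that.

```bash
python3 -m creep '{"hand":[0.47,0.44,0.42,0.42,0.42],"xyz":[[0,0,-0.001],[0,0,-0.002],[0,0,-0.004],[0,0,-0.007],[0,0,-0.01]],"delta_rot":[[0,0,0],[0,0,0],[0,0,0],[0,0,0],[0,0,0]]}'
python3 -m creep '{"hand":[0.42,0.42,0.42,0.42,0.42],"xyz":[[0,0,-0.003],[0,0,-0.006],[0,0,-0.01],[0,0,-0.014],[0,0,-0.018]],"delta_rot":[[0,0,0],[0,0,0],[0,0,0],[0,0,0],[0,0,0]]}'
python3 - <<'E'
from plant import robot
from h import *
f=robot.grab_frame('wrist'); im=f['image'][150:420,200:470,::-1]
g=(255*(im/255.)**0.5).astype(np.uint8)
f=robot.grab_frame('scene'); im=f['image'][220:370,200:350,::-1]
h=(255*(im/255.)**0.4).astype(np.uint8)
cv2.imwrite('pics/w17.png',np.hstack([cv2.resize(x,(400,400),interpolation=cv2.INTER_CUBIC) for x in (g,h)]))
E
```

```text
time_s: 24.4
tcp_pos: [683.4, -60.3, 39.0]
ee_rot: [-0.001, -0.156, 0.988, 0.0]
force: [0.5, 0.1, 1.0]
finger_gap: 0.422
time_s: 24.9
tcp_pos: [684.1, -60.6, 58.0]
ee_rot: [0.0, -0.156, 0.988, 0.0]
force: [0.3, 0.9, 0.3]
finger_gap: 0.418
```

View pics/w17.png

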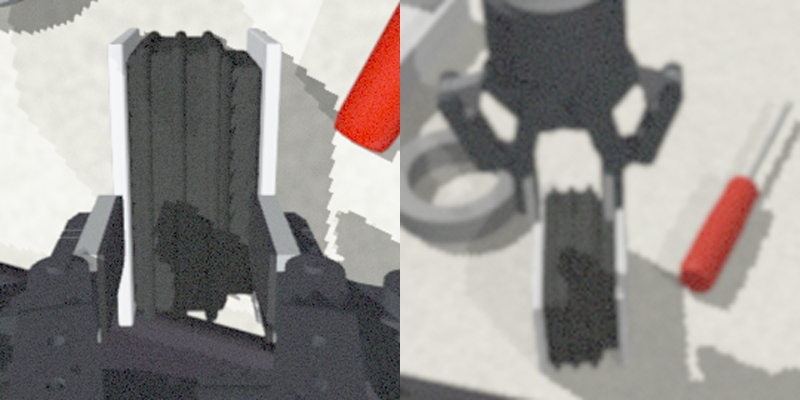

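```bash
python3 -m creep '{"hand":[0.42,0.42,0.6,0.9,1],"xyz":[[0,0,-0.015],[0,0,-0.035],[0,0,-0.06],[0,0,-0.08],[0,0,-0.082]],"delta_rot":[[0,0,0],[0,0,0],[0,0,0],[0,0,0],[0,0,0]]}'
python3 - <<'E'
from plant import robot
from h import *
f=robot.grab_frame('wrist'); im=f['image'][:,:,::-1]
g=(255*(im/255.)**0.6).astype(np.uint8)
cv2.imwrite('pics/w18.png',cv2.resize(g[130:330,230:430],(600,600),interpolation=cv2.INTER_CUBIC))
E
```

```text
time_s: 25.5
tcp_pos: [686.0, -60.8, 143.8]
ee_rot: [0.003, -0.156, 0.988, -0.001]
force: [-0.5, -0.5, 0.7]
finger_gap: 0.909
```

View pics/w18.png

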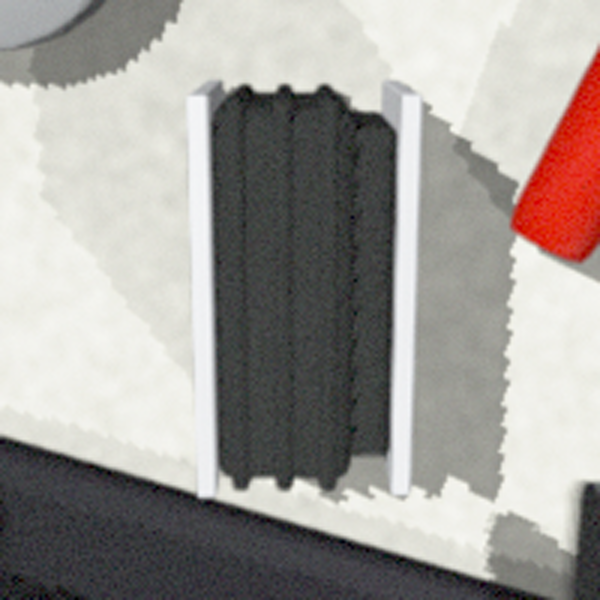

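```bash
python3 - <<'E'
from plant import robot
from h import *
f=robot.grab_frame('wrist')
uv=np.array([(190,97),(200,497),(408,493),(420,97)])/3+[230,130]-.3
P=unproj(f,uv,60)[:,:2]; print([np.linalg.norm(P[i]-P[(i+1)%4]).round(1) for i in range(4)])
ax=(P[1]-P[0])+(P[2]-P[3]); a=np.arctan2(ax[1],ax[0]); m=P.mean(0); print(m,a)
plan(robot.read_state(),[m[0],m[1],25],a)
E
```

```text
[np.float64(97.8), np.float64(51.8), np.float64(96.7), np.float64(51.7)]
[681.93178847 -58.11338729] 0.3160185756275032
t 25.6 tcp [684.2 -60.6 140.3] gap 1.001 F [0.3 0.1 0.6]
shift [0.0015 0.0031 0.1153] rot [-0.0005  0.0013 -0.0018]
```

```bash
python3 -m creep '{"hand":[1,1,1,0.9,0.8],"xyz":[[0.001,0.002,0.03],[0.001,0.002,0.065],[0.001,0.002,0.095],[0.001,0.002,0.112],[0.001,0.002,0.115]],"delta_rot":[[0,0,0],[0,0,0],[0,0,0],[0,0,0],[0,0,0]]}'
python3 -m creep '{"hand":[0.75,0.72,0.69,0.66,0.64],"xyz":[[0,0,0],[0,0,0],[0,0,0],[0,0,0],[0,0,-0.001]],"delta_rot":[[0,0,0],[0,0,0],[0,0,0],[0,0,0],[0,0,0]]}'
python3 - <<'E'
from plant import robot
from h import *
f=robot.grab_frame('wrist'); im=f['image'][150:420,200:470,::-1]
g=(255*(im/255.)**0.5).astype(np.uint8)
f=robot.grab_frame('scene'); im=f['image'][220:370,200:350,::-1]
h=(255*(im/255.)**0.4).astype(np.uint8)
cv2.imwrite('pics/w19.png',np.hstack([cv2.resize(x,(400,400),interpolation=cv2.INTER_CUBIC) for x in (g,h)]))
E
```

```text
time_s: 26.1
tcp_pos: [679.3, -58.7, 20.1]
ee_rot: [-0.004, -0.156, 0.988, 0.001]
force: [-0.3, 0.2, 0.5]
finger_gap: 0.799
time_s: 26.6
tcp_pos: [682.6, -58.7, 26.2]
ee_rot: [0.0, -0.156, 0.988, 0.0]
force: [-0.2, 0.8, -1.3]
finger_gap: 0.637
```

View pics/w19.png

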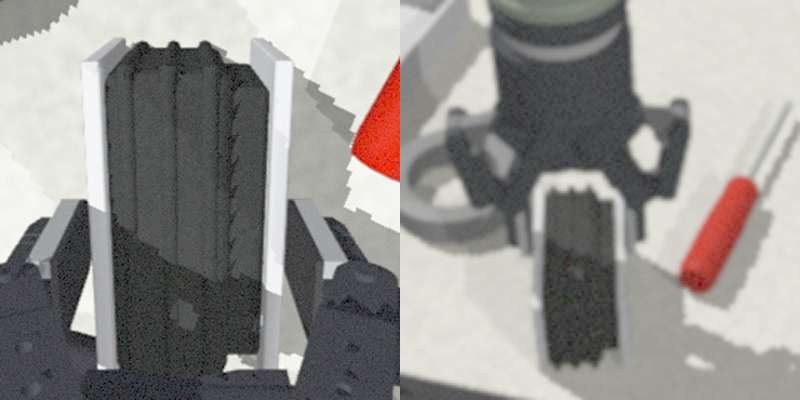

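```bash
cat > snap.py <<'E'
import sys
from plant import robot
from h import *
f=robot.grab_frame('wrist'); im=f['image'][150:420,200:470,::-1]
g=(255*(im/255.)**0.5).astype(np.uint8)
f=robot.grab_frame('scene'); im=f['image'][220:370,200:350,::-1]
h=(255*(im/255.)**0.4).astype(np.uint8)
cv2.imwrite('pics/'+sys.argv[1],np.hstack([cv2.resize(x,(400,400),interpolation=cv2.INTER_CUBIC) for x in (g,h)]))
E
python3 -m creep '{"hand":[0.63,0.62,0.61,0.6,0.59],"xyz":[[0,0,0],[0,0,0],[0,0,-0.001],[0,0,-0.001],[0,0,-0.001]],"delta_rot":[[0,0,0],[0,0,0],[0,0,0],[0,0,0],[0,0,0]]}'
python3 -m creep '{"hand":[0.58,0.57,0.56,0.555,0.55],"xyz":[[0,0,0],[0,0,0],[0,0,-0.001],[0,0,-0.001],[0,0,-0.001]],"delta_rot":[[0,0,0],[0,0,0],[0,0,0],[0,0,0],[0,0,0]]}'
python3 snap.py w20.png
```

```text
time_s: 27.2
tcp_pos: [682.5, -59.7, 26.5]
ee_rot: [-0.0, -0.157, 0.988, -0.001]
force: [-0.9, -2.7, -0.2]
finger_gap: 0.594
time_s: 27.7
tcp_pos: [682.0, -58.7, 27.1]
ee_rot: [-0.001, -0.156, 0.988, 0.0]
force: [-0.9, -1.0, -0.2]
finger_gap: 0.55
```

View pics/w20.png

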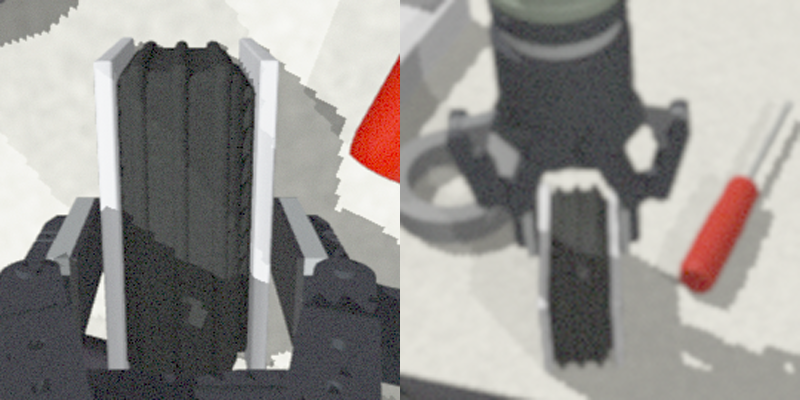

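At a light force and gap 0.55 the plates have closed to about 47 mm (183 px against 211 px when free), so buffer 3 is soft. Full force presses the pads about 2.5 mm into each plate, which explains how the finger got past this one. I'll close to just beyond the 44 mm stop (0.518) and no further.

```bash

python3 -m creep '{"hand":[0.54,0.53,0.52,0.51,0.5],"xyz":[[0,0,0],[0,0,0],[0,0,-0.001],[0,0,-0.001],[0,0,-0.001]],"delta_rot":[[0,0,0],[0,0,0],[0,0,0],[0,0,0],[0,0,0]]}'
python3 snap.py w21.png
```

```text
time_s: 28.3
tcp_pos: [682.3, -58.8, 28.4]
ee_rot: [-0.0, -0.156, 0.988, 0.0]
force: [1.0, 0.3, -3.9]
finger_gap: 0.508
```

View pics/w21.png

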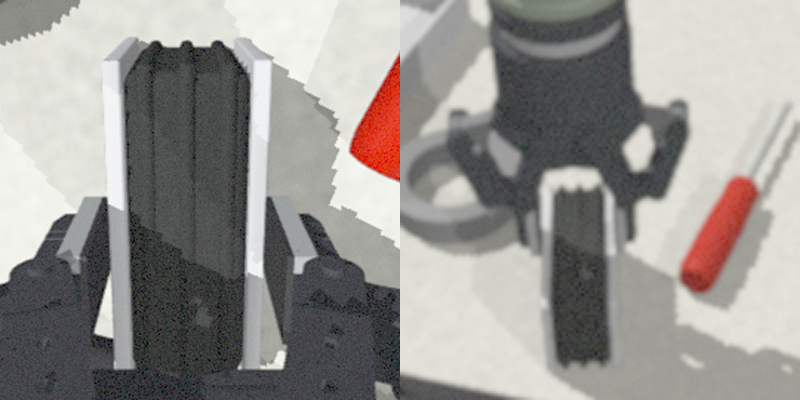

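It is at the stop and already carrying the weight (Fz −3.9). I'll firm up slightly, then lift.

```bash

python3 -m creep '{"hand":[0.49,0.485,0.485,0.485,0.485],"xyz":[[0,0,0],[0,0,0],[0,0,-0.005],[0,0,-0.012],[0,0,-0.02]],"delta_rot":[[0,0,0],[0,0,0],[0,0,0],[0,0,0],[0,0,0]]}'
python3 snap.py w22.png
```

```text
time_s: 28.9
tcp_pos: [682.5, -59.0, 49.3]
ee_rot: [0.0, -0.156, 0.988, 0.0]
force: [-0.2, -0.2, -3.7]
finger_gap: 0.495
```

View pics/w22.png

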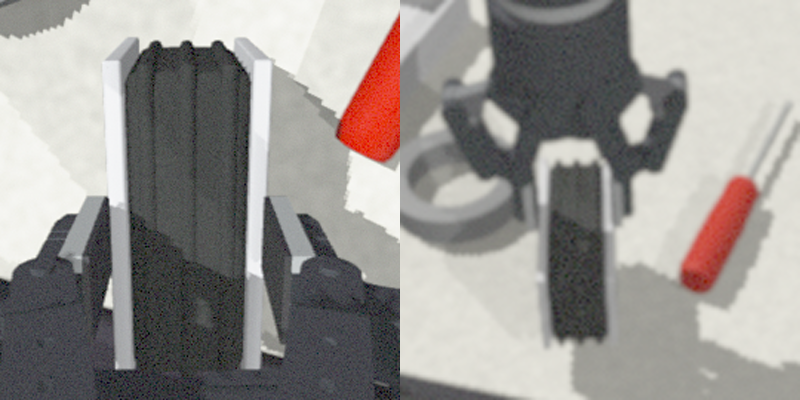

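Held and upright. Next, the near (+y) slot of the tray.

```bash

python3 -m creep '{"hand":[0.485,0.485,0.485,0.485,0.485],"xyz":[[0,0,-0.015],[0,0,-0.035],[0,0,-0.055],[0,0,-0.065],[0,0,-0.07]],"delta_rot":[[0,0,0],[0,0,0],[0,0,0],[0,0,0],[0,0,0]]}'
python3 - <<'E'
from plant import robot
from h import *
plan(robot.read_state(),[515.3,-308.9,115],-.111)
E
```

```text
time_s: 29.5
tcp_pos: [683.0, -59.1, 120.4]
ee_rot: [0.001, -0.156, 0.988, -0.0]
force: [-0.2, 0.4, -3.3]
finger_gap: 0.491
t 29.5 tcp [683.  -59.1 120.4] gap 0.491 F [-0.2  0.4 -3.3]
shift [ 0.2367 -0.1858  0.005 ] rot [-4.000e-04  2.400e-03  4.252e-01]
```

```bash

python3 -m creep '{"hand":[0.485,0.485,0.485,0.485,0.485],"xyz":[[0.015,-0.012,0],[0.04,-0.032,0],[0.068,-0.054,0],[0.095,-0.075,0],[0.115,-0.09,0]],"delta_rot":[[0,0,0.04],[0,0,0.12],[0,0,0.21],[0,0,0.32],[0,0,0.425]]}'
python3 - <<'E'
from plant import robot
from h import *
plan(robot.read_state(),[515.3,-308.9,115],-.111)
E
```

```text
time_s: 30.0
tcp_pos: [598.1, -182.1, 117.5]
ee_rot: [-0.002, 0.059, 0.998, -0.0]
force: [0.4, -0.0, -3.2]
finger_gap: 0.493
t 30.0 tcp [ 598.1 -182.1  117.5] gap 0.493 F [ 0.4 -0.  -3.2]
shift [ 0.0674 -0.1356  0.0027] rot [-0.0003 -0.0032 -0.0061]
```

```bash

python3 -m creep '{"hand":[0.485,0.485,0.485,0.485,0.485],"xyz":[[0.016,-0.032,0],[0.034,-0.068,0],[0.052,-0.104,0],[0.063,-0.127,0],[0.067,-0.136,0]],"delta_rot":[[0,0,0],[0,0,0],[0,0,0],[0,0,0],[0,0,0]]}'
python3 - <<'E'
from plant import robot
from h import *
plan(robot.read_state(),[515.3,-308.9,36],-.111)
f=robot.grab_frame('wrist'); cv2.imwrite('pics/w23.png',f['image'][:,:,::-1])
E
```

```text
time_s: 30.5
tcp_pos: [516.4, -310.0, 117.7]
ee_rot: [-0.001, 0.057, 0.998, 0.0]
force: [0.6, -0.4, -3.1]
finger_gap: 0.495
t 30.5 tcp [ 516.4 -310.   117.7] gap 0.495 F [ 0.6 -0.4 -3.1]
shift [0.001  0.001  0.0817] rot [ 0.0002 -0.0026 -0.0036]
```

View pics/w23.png

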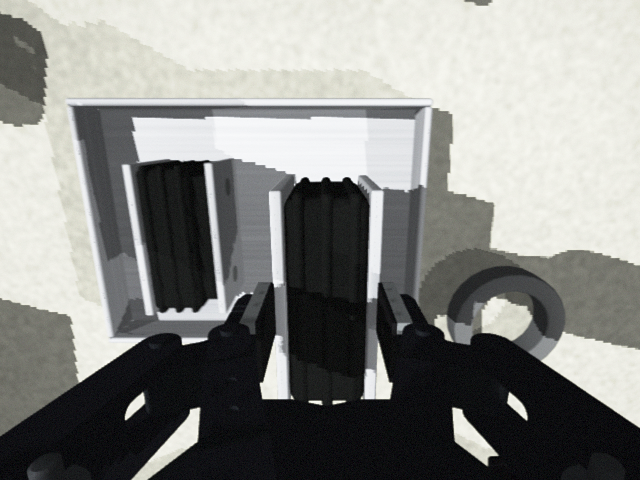

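The first soft buffer is at (178,235) with clear space beside the slot. Lowering.

```bash

python3 -m creep '{"hand":[0.485,0.485,0.485,0.485,0.485],"xyz":[[0,0.001,0.02],[0,0.001,0.045],[0,0.001,0.063],[0,0.001,0.072],[0,0.001,0.078]],"delta_rot":[[0,0,0],[0,0,0],[0,0,0],[0,0,0],[0,0,0]]}'
python3 -m creep '{"hand":[0.485,0.485,0.485,0.485,0.485],"xyz":[[0,0,0],[0,0,0.001],[0,0,0.001],[0,0,0.002],[0,0,0.002]],"delta_rot":[[0,0,0],[0,0,0],[0,0,0],[0,0,0],[0,0,0]]}'
```

```text
time_s: 31.05
tcp_pos: [519.4, -306.0, 39.6]
ee_rot: [-0.001, 0.055, 0.998, 0.0]
force: [-0.3, 0.6, -3.8]
finger_gap: 0.49
time_s: 31.55
tcp_pos: [519.5, -307.0, 38.9]
ee_rot: [0.0, 0.055, 0.998, -0.0]
force: [-0.6, 0.6, -3.0]
finger_gap: 0.493
```

```bash

python3 -m creep '{"hand":[0.485,0.485,0.485,0.485,0.485],"xyz":[[0,0,0.001],[0,0,0.002],[0,0,0.003],[0,0,0.004],[0,0,0.005]],"delta_rot":[[0,0,0],[0,0,0],[0,0,0],[0,0,0],[0,0,0]]}'
python3 -m creep '{"hand":[0.485,0.485,0.485,0.485,0.485],"xyz":[[0,0,0.0005],[0,0,0.001],[0,0,0.0015],[0,0,0.002],[0,0,0.002]],"delta_rot":[[0,0,0],[0,0,0],[0,0,0],[0,0,0],[0,0,0]]}'
```

```text
time_s: 32.05
tcp_pos: [519.3, -306.9, 33.4]
ee_rot: [-0.0, 0.055, 0.998, 0.0]
force: [0.4, -0.4, -1.8]
finger_gap: 0.495
time_s: 32.55
tcp_pos: [519.4, -307.1, 33.0]
ee_rot: [0.0, 0.055, 0.998, -0.0]
force: [-3.1, 0.3, 6.8]
finger_gap: 0.489
```

Contact with the floor. I'll release slowly and retreat.

```bash

python3 -m creep '{"hand":[0.51,0.54,0.58,0.64,0.72],"xyz":[[0,0,0],[0,0,0],[0,0,0],[0,0,0],[0,0,0]],"delta_rot":[[0,0,0],[0,0,0],[0,0,0],[0,0,0],[0,0,0]]}'
python3 -m creep '{"hand":[0.82,0.82,0.82,0.82,0.82],"xyz":[[0,0,0],[0,0,-0.02],[0,0,-0.06],[0,0,-0.11],[0,0,-0.16]],"delta_rot":[[0,0,0],[0,0,0],[0,0,0],[0,0,0],[0,0,0]]}'
python3 - <<'E'
from plant import robot
from h import *
f=robot.grab_frame('wrist'); cv2.imwrite('pics/w24.png',f['image'][:,:,::-1])
f=robot.grab_frame('scene'); cv2.imwrite('pics/s24.png',f['image'][:,:,::-1])
E
```

```text
time_s: 33.05
tcp_pos: [519.5, -307.1, 31.3]
ee_rot: [0.0, 0.055, 0.998, -0.0]
force: [-0.2, -0.9, 0.1]
finger_gap: 0.72
time_s: 33.55
tcp_pos: [518.9, -307.1, 192.7]
ee_rot: [-0.001, 0.055, 0.998, 0.0]
force: [1.2, -0.2, 0.7]
finger_gap: 0.818
```

View pics/w24.png

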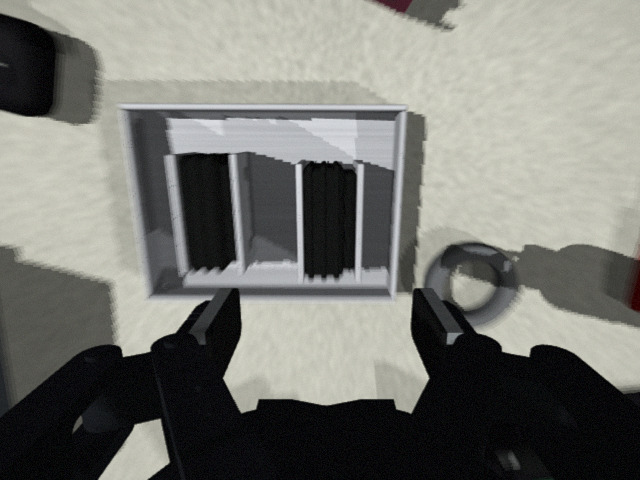

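View pics/s24.png

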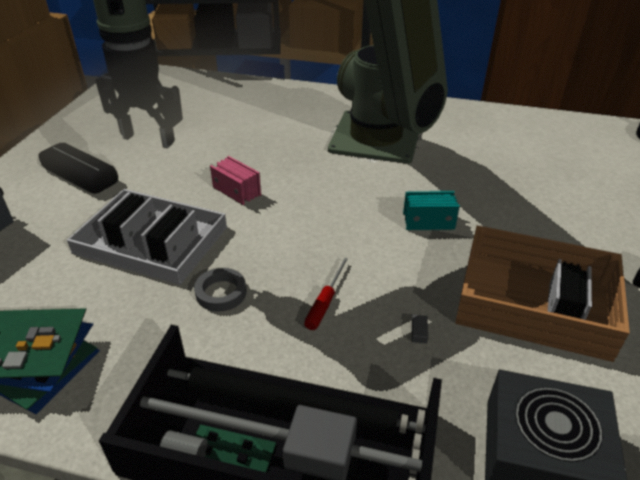

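```bash
python3 -m creep '{"hand":[0.82,0.82,0.82,0.82,0.82],"xyz":[[0,0,0],[0,0,0],[0,0,0],[0,0,0],[0,0,0]],"delta_rot":[[0,0,0],[0,0,0],[0,0,0],[0,0,0],[0,0,0]]}'
python3 - <<'E'
from plant import robot
from h import *
f=robot.grab_frame('top'); cv2.imwrite('pics/t25.png',f['image'][:,:,::-1])
E
```

```text
time_s: 34.15
tcp_pos: [519.1, -306.8, 190.5]
ee_rot: [-0.001, 0.055, 0.998, 0.0]
force: [-1.0, -0.1, -0.1]
finger_gap: 0.817
```

View pics/t25.png

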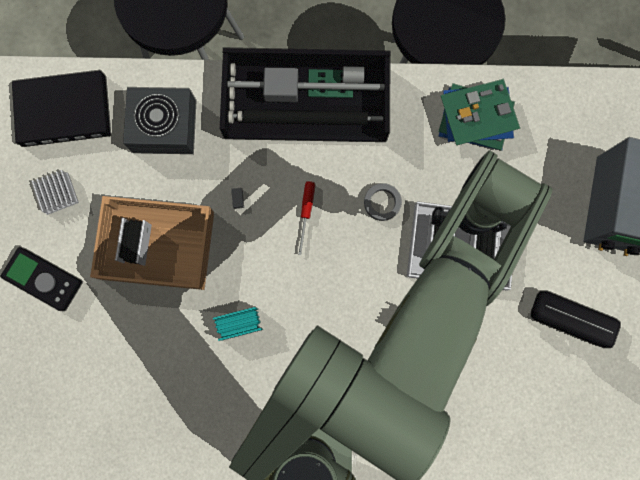

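The top view shows the hard buffer upright in the crate at (132,240). The screwdriver, tape, battery, meter and heatsink are where they started. Handing in.

```bash
python3 -c "
from plant import robot
print(robot.close_job())"
```

```text
the job is handed in; nothing more can be done
None
```

All three buffers are sorted and the job is handed in, at about 34 s of the 64 s. One was hard and stands in the crate; the other two were soft and stand side by side in the tray.

| Buffer | Gap reading when squeezed | Picture check | Verdict |
|---|---|---|---|
| First (left) | 0.547 at full grip | about 51 mm between plates | hard, crate |
| Second (right) | 0.46 at full grip | plates visibly closer together | soft, tray |
| Third (far, near the printer case) | stopped near 0.50 at a light grip | about 47 mm with little force | soft, tray |

- **Failed grasps:** two tries on the third buffer went wrong, with one finger ending up inside the +y plate. I backed out slowly both times and the buffer stayed standing. A slow, light close, raising the tool slightly as the fingers shut, then held it.
- **Gap readings:** at full grip the gap reads about 5 mm less than the true thickness. I therefore judged by comparing the buffers and by the pictures, not by the absolute numbers.
- **Last checks:** each buffer touched its box floor before I released it. The last wrist, scene and top pictures show all three upright in their boxes, the gripper clear, and the other things where they started. In the last top view the arm hides most of the tray, so that part rests on the wrist and scene pictures. The job reports no verdict.

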